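# Load the sample changer's station and start the run

### The arm

A 7-joint arm with a two-finger parallel gripper is mounted at the origin on the work surface. World frame = base frame: x ahead of the robot, y to its left, z up, the work surface at z = 0. Lengths are in m, angles in rad, forces in N, time in s.
With the tool pointing down it reaches from about 0.35 to 0.9 m from the base axis. Payload 8.1 kg.
Tool frame: the origin (TCP) lies midway between the tips of the shut fingers; the grasp point (between the pads) lies 19 mm behind it; z points along the fingers, y is the direction in which the jaws open and shut (so a half turn about z gives the same grasp; the last joint's range is limited). The gripper opens to 92 mm and grips with 3 to 60 N. Pads are 19 mm wide; open, the fingers measure 130 mm over their backs; the gripper's body (75 mm by 190 mm) begins 47 mm behind the grasp point.
Start: joints at [-1.345, 0.434, 0.025, 1.573, -0.012, 1.134, -0.075], TCP at [0.202, 0.592, 0.227] pointing down, gripper open.
Joint ranges: [-2.62, 2.62], [-0.44, 2.09], [-1.27, 1.32], [0.08, 2.57], [-1.32, 4.46], [0.12, 2], [-2.74, 2.74]. Speed limits (rad/s): [2.22, 2.22, 3.01, 3.01, 3.14, 3.14, 3.14].

### API

Orientations are given as a rotation vector (axis times angle).
In Python, from cell import arm gives the robot as it stands. The module is installed in compiled form; this text tells all that it offers.
- The arm moves only by the tool jog_arm, never from a script. Its argument "increments" is a list of rows, each an object with "slide": the shift along the tool's x, y, z in mm, a list of three; "roll": the turn about the tool's z in rad; "gripper": the opening, from 0 (shut) to 1 (fully open). In form: [{"slide": [x, y, z], "roll": roll, "gripper": gripper}, ...]. A call has exactly 10 rows; each row is the pose to reach, as a shift and turn from the pose commanded when the call began, along the tool's axes at that moment; what a row does not reach only later rows make up. A row lasts 1/12 s, in which the tool goes at most 41.7 mm and 7.16 degrees, less where a joint would pass 70% of its speed; a pose out of reach is approached as far as the arm can. A call with a gripper value outside its range is refused whole. The fingers move at their own pace and stop on an object; "newtons" is the grip in N (left out, the last holds). Time passes only in rows, so rows that repeat a pose let the fingers close, or fill a call up. It gives the time, the measured TCP pose, the force and the opening at its end, in the units of the state.
- arm.observe(): the state, without advancing time (a new reading comes with each control period).
- arm.get_image(name): name is "side" or "top"; returns a dict with "frame" (384x512x3 uint8, blue, green, red), "depth" (384x512 float32, m along the optical axis (not along the pixel's ray), 0 where there is no reading), "intrinsics" (3x3 intrinsics, pixels), "dist_coeffs" ([k1, k2, p1, p2, k3] as OpenCV has them; the pictures are not rectified), "R" (3x3) and "t" (3): a world point X has camera coordinates R X + t. Camera axes: x right, y down, z forward; pixel columns grow to the right and rows downward; lengths in m; the calibration is good to about 2 mm. A picture is of the moment at which its call begins.
- arm.sign_off(): hands the job in, once; it reports no verdict.
The state is a dict: "clock": time; "joints": joint angles; "dq": joint speeds; "joint_efforts": joint torques, N m; "position": TCP position; "ee_rot": TCP orientation; "force": force on the tool from outside, world axes, zero at the start; "ft_torque": the same for the moment, N m; "width": opening from 0.0 (shut) to 1.0 (fully open).
Only numpy, scipy, OpenCV 4.12 (cv2) and the standard library are available. Lean on these libraries where they do the work, as an engineer would, in place of code of your own. Each camera call takes 0.05 s, during which the arm holds its last target.

### The job

Draw each sample tube straight up out of its light stand so that the stand neither tips nor lifts off the bench, and slide each one into a bore of the loading station until its collar sits flat on the station. Then press down all three fork covers of the station, also over a bore that stays empty, until they snap shut and stay shut, and after that press the start button. Leave the stands upright and do not knock over anything else on the bench.

Things in the scene. Friction and masses are not known exactly. Their poses are not given: they have to be found in the camera images.
- station: Fixed white loading station, a block 130 (x) x 330 (y) x 70 mm high, somewhat turned on the bench. Origin: centre of its underside on the bench; x is its depth axis (away from the hinges), y runs along the row of bays, z up. In its top are three round bores, 14 mm diameter, 2 mm chamfer, right through, 80 mm apart along y. Round start button at its +y end.
- start_top (a point): Centre of the top face of the round white start button (26 mm diameter), on the station at its +y end; pressed straight down.
- start (a joint): Start button travel: 0 up, 0.006 m fully down; spring return, 5 N fully down. It counts as pressed beyond 0.004 m.
- bay0 (a point): Centre of the mouth of bore 0, on the station's flat top, 70 mm above the bench; axes as the station's. A tube that is home has its origin 60 mm straight below this point, its collar flat on the station's top.
- cover0 (a joint): Hinge angle of the fork-shaped aluminium cover of bay 0: 0 shut (level over the collar), 1.25 rad open (standing up steeply), where it starts. A light spring lifts it; from about 0.13 rad on a sprung catch in front of its -y prong resists (about 6 N at the prongs), and once pressed to the stop at 0 it is held there; let go earlier, it springs open.
- cover0_hinge (a point): Middle of cover 0's hinge line (along station y), 50 mm from the bore axis on the station's -x side, 11.5 mm above its top. Plate 64 mm wide, 4 mm thick, centred on that line; shut, it reaches 77 mm towards station +x. From 34 mm on a notch 20 mm wide, open at the end, leaves two prongs 22 mm wide with the stem between them. Knuckles 16 mm high, 36 mm to either side; a catch 20 mm high at the end of the -y prong.
- cover0_pad (a point): Point on the upper face of the +y prong of cover 0, where it may be pressed: 62 mm from the hinge, 22 mm to the side of the middle; moves with the cover; z is normal to the plate, the upper face.
- tube0: Collared sample tube, 30 g, may be absent. Origin: centre of its lower end; z to the cap. From there up: glass shank 12 mm diameter, 60 mm long, chamfered end; collar 28 mm diameter, 60 to 68 mm; 12 mm stem, 68 to 110 mm, to grip it by; cap 20 mm diameter, 110 to 120 mm. Starts with its shank in a stand, collar on the rim, lower end 19 mm above the bench. Round: yaw means nothing.
- stand0: Light free-standing tripod stand, 50 g: round steel foot 60 mm diameter, 6 mm thick; three thin legs slope up to a white ring, 27 mm outside, 15 mm inside diameter, 4 mm thick, its top 79 mm above the bench; open between. Origin: centre of the foot's underside; z up the axis. Tips easily if a tube is drawn out crooked or moved sideways before its shank is clear of the ring (60 mm up). May start empty.
- bay1 (a point): Centre of the mouth of bore 1, on the station's flat top, 70 mm above the bench; axes as the station's. A tube that is home has its origin 60 mm straight below this point, its collar flat on the station's top.
- cover1 (a joint): Hinge angle of the fork-shaped aluminium cover of bay 1: 0 shut (level over the collar), 1.25 rad open (standing up steeply), where it starts. A light spring lifts it; from about 0.13 rad on a sprung catch in front of its -y prong resists (about 6 N at the prongs), and once pressed to the stop at 0 it is held there; let go earlier, it springs open.
- cover1_hinge (a point): Middle of cover 1's hinge line (along station y), 50 mm from the bore axis on the station's -x side, 11.5 mm above its top. Plate 64 mm wide, 4 mm thick, centred on that line; shut, it reaches 77 mm towards station +x. From 34 mm on a notch 20 mm wide, open at the end, leaves two prongs 22 mm wide with the stem between them. Knuckles 16 mm high, 36 mm to either side; a catch 20 mm high at the end of the -y prong.
- cover1_pad (a point): Point on the upper face of the +y prong of cover 1, where it may be pressed: 62 mm from the hinge, 22 mm to the side of the middle; moves with the cover; z is normal to the plate, the upper face.
- tube1: Collared sample tube, 30 g, may be absent. Origin: centre of its lower end; z to the cap. From there up: glass shank 12 mm diameter, 60 mm long, chamfered end; collar 28 mm diameter, 60 to 68 mm; 12 mm stem, 68 to 110 mm, to grip it by; cap 20 mm diameter, 110 to 120 mm. Starts with its shank in a stand, collar on the rim, lower end 19 mm above the bench. Round: yaw means nothing.
- stand1: Light free-standing tripod stand, 50 g: round steel foot 60 mm diameter, 6 mm thick; three thin legs slope up to a white ring, 27 mm outside, 15 mm inside diameter, 4 mm thick, its top 79 mm above the bench; open between. Origin: centre of the foot's underside; z up the axis. Tips easily if a tube is drawn out crooked or moved sideways before its shank is clear of the ring (60 mm up). May start empty.
- bay2 (a point): Centre of the mouth of bore 2, on the station's flat top, 70 mm above the bench; axes as the station's. A tube that is home has its origin 60 mm straight below this point, its collar flat on the station's top.
- cover2 (a joint): Hinge angle of the fork-shaped aluminium cover of bay 2: 0 shut (level over the collar), 1.25 rad open (standing up steeply), where it starts. A light spring lifts it; from about 0.13 rad on a sprung catch in front of its -y prong resists (about 6 N at the prongs), and once pressed to the stop at 0 it is held there; let go earlier, it springs open.
- cover2_hinge (a point): Middle of cover 2's hinge line (along station y), 50 mm from the bore axis on the station's -x side, 11.5 mm above its top. Plate 64 mm wide, 4 mm thick, centred on that line; shut, it reaches 77 mm towards station +x. From 34 mm on a notch 20 mm wide, open at the end, leaves two prongs 22 mm wide with the stem between them. Knuckles 16 mm high, 36 mm to either side; a catch 20 mm high at the end of the -y prong.
- cover2_pad (a point): Point on the upper face of the +y prong of cover 2, where it may be pressed: 62 mm from the hinge, 22 mm to the side of the middle; moves with the cover; z is normal to the plate, the upper face.
- tube2: Collared sample tube, 30 g, may be absent. Origin: centre of its lower end; z to the cap. From there up: glass shank 12 mm diameter, 60 mm long, chamfered end; collar 28 mm diameter, 60 to 68 mm; 12 mm stem, 68 to 110 mm, to grip it by; cap 20 mm diameter, 110 to 120 mm. Starts with its shank in a stand, collar on the rim, lower end 19 mm above the bench. Round: yaw means nothing.
- stand2: Light free-standing tripod stand, 50 g: round steel foot 60 mm diameter, 6 mm thick; three thin legs slope up to a white ring, 27 mm outside, 15 mm inside diameter, 4 mm thick, its top 79 mm above the bench; open between. Origin: centre of the foot's underside; z up the axis. Tips easily if a tube is drawn out crooked or moved sideways before its shank is clear of the ring (60 mm up). May start empty.
- solvent: Bystander: amber bottle, 60 mm diameter, 130 mm high; origin: centre of its underside. Not part of the job; to be left standing.
- beaker: Bystander: glass beaker, 68 mm diameter, 85 mm high; origin: centre of its underside. Not part of the job; to be left standing.
- caps: Bystander: squat jar, 56 mm diameter, 55 mm high; origin: centre of its underside. Not part of the job; to be left standing.
Mind the look-alikes: they are no part of the job. What is shaped like the stand0 but orange or turquoise is not meant.

How it is judged:
On the way, in this order (a step that is already met when the one before it is completed fails the run):
1. every tube is home in a bore and all three covers are shut (((horizontal distance between tube0 and bay0 below 0.004 m and z of tube0 in the frame of bay0 between -0.064 and -0.056 m and angle between tube0's own z axis and vertical below 0.06 rad) or (horizontal distance between tube0 and bay1 below 0.004 m and z of tube0 in the frame of bay1 between -0.064 and -0.056 m and angle between tube0's own z axis and vertical below 0.06 rad) or (horizontal distance between tube0 and bay2 below 0.004 m and z of tube0 in the frame of bay2 between -0.064 and -0.056 m and angle between tube0's own z axis and vertical below 0.06 rad)) and ((horizontal distance between tube1 and bay0 below 0.004 m and z of tube1 in the frame of bay0 between -0.064 and -0.056 m and angle between tube1's own z axis and vertical below 0.06 rad) or (horizontal distance between tube1 and bay1 below 0.004 m and z of tube1 in the frame of bay1 between -0.064 and -0.056 m and angle between tube1's own z axis and vertical below 0.06 rad) or (horizontal distance between tube1 and bay2 below 0.004 m and z of tube1 in the frame of bay2 between -0.064 and -0.056 m and angle between tube1's own z axis and vertical below 0.06 rad)) and ((horizontal distance between tube2 and bay0 below 0.004 m and z of tube2 in the frame of bay0 between -0.064 and -0.056 m and angle between tube2's own z axis and vertical below 0.06 rad) or (horizontal distance between tube2 and bay1 below 0.004 m and z of tube2 in the frame of bay1 between -0.064 and -0.056 m and angle between tube2's own z axis and vertical below 0.06 rad) or (horizontal distance between tube2 and bay2 below 0.004 m and z of tube2 in the frame of bay2 between -0.064 and -0.056 m and angle between tube2's own z axis and vertical below 0.06 rad)) and value of joint each of cover0, cover1, cover2 below 0.05 rad and value of joint start below 0.002 m), for 0.2 s.
2. the start button is pressed down beyond 4 mm (value of joint start above 0.004 m), for 0.05 s.
At the end, for the whole second after the job is handed in: Every tube present stands in one of the bores, within 4 mm of its axis and 4 mm of fully down, tilted less than 0.06 rad and at rest; all three covers are shut (below 0.05 rad); the stands are upright (within 0.1 rad); the button has been pressed after that and let go (((horizontal distance between tube0 and bay0 below 0.004 m and z of tube0 in the frame of bay0 between -0.064 and -0.056 m and angle between tube0's own z axis and vertical below 0.06 rad) or (horizontal distance between tube0 and bay1 below 0.004 m and z of tube0 in the frame of bay1 between -0.064 and -0.056 m and angle between tube0's own z axis and vertical below 0.06 rad) or (horizontal distance between tube0 and bay2 below 0.004 m and z of tube0 in the frame of bay2 between -0.064 and -0.056 m and angle between tube0's own z axis and vertical below 0.06 rad)) and ((horizontal distance between tube1 and bay0 below 0.004 m and z of tube1 in the frame of bay0 between -0.064 and -0.056 m and angle between tube1's own z axis and vertical below 0.06 rad) or (horizontal distance between tube1 and bay1 below 0.004 m and z of tube1 in the frame of bay1 between -0.064 and -0.056 m and angle between tube1's own z axis and vertical below 0.06 rad) or (horizontal distance between tube1 and bay2 below 0.004 m and z of tube1 in the frame of bay2 between -0.064 and -0.056 m and angle between tube1's own z axis and vertical below 0.06 rad)) and ((horizontal distance between tube2 and bay0 below 0.004 m and z of tube2 in the frame of bay0 between -0.064 and -0.056 m and angle between tube2's own z axis and vertical below 0.06 rad) or (horizontal distance between tube2 and bay1 below 0.004 m and z of tube2 in the frame of bay1 between -0.064 and -0.056 m and angle between tube2's own z axis and vertical below 0.06 rad) or (horizontal distance between tube2 and bay2 below 0.004 m and z of tube2 in the frame of bay2 between -0.064 and -0.056 m and angle between tube2's own z axis and vertical below 0.06 rad)) and value of joint each of cover0, cover1, cover2 below 0.05 rad and linear speed of each of tube0, tube1, tube2 below 0.02 m/s and angle between each of stand0, stand1, stand2's own z axis and vertical below 0.1 rad and value of joint start below 0.003 m); the robot touches nothing.
It fails at once if a stand tips (leans over 0.35 rad) or is lifted more than 15 mm off the bench (angle between any of stand0, stand1, stand2's own z axis and vertical above 0.35 rad or height (world z) of any of stand0, stand1, stand2 above 0.015 m).
It fails at once if a bystander is knocked over (angle between any of solvent, beaker, caps's own z axis and vertical above 0.5 rad).
Of tube0, tube1, tube2 only 2 to 3 are there at a start; the rules pass over those that are not, and their reading is None.
At some moment in a run one of stand0, stand1, stand2 may be knocked a few centimetres aside while the robot is not near it.
Once in a run the grip may slacken for a moment while it holds something.
It also fails if it takes over 208 s, if anything falls off the work surface, if the arm or the gripper's body presses on something with over 40 N, if the wrist force passes 120 N, or if a joint passes its speed limit or range.

## Working session

There is one attempt and no reset: what is moved stays moved. The work goes in short steps, Python scripts to look and compute and a tool call to move; the robot and the scene stay as the last step left them, time stands still between calls to the robot, and variables do not carry over. Pictures are saved under pics/ and viewed, and the job is handed in when it is done.

Besides the shell and the picture viewer there is one more tool, called after ">>>" in YAML: its name, and indented under it one key for each argument. jog_arm: Moves the arm, as the interface text tells. Its arguments: {"type":"object","properties":{"increments":{"type":"array"},"newtons":{"type":"number"}},"required":["increments"]}

```bash
mkdir -p pics; ls; python3 - <<'E'
from cell import arm
import cv2,numpy as np
s=arm.observe()
for k,v in s.items(): print(k,np.round(v,4))
for n in ("side","top"):
    d=arm.get_image(n); cv2.imwrite(f"pics/{n}0.png",d["frame"]); np.savez(f"/tmp/{n}0.npz",**d)
    print(n,d["intrinsics"].tolist(),np.round(d["dist_coeffs"],4),np.round(d["R"],3).tolist(),d["t"], "cam",-d["R"].T@d["t"])
E
```

```text
pics
clock 0.0
joints [-1.3446  0.4352  0.025   1.5741 -0.0116  1.134  -0.0751]
dq [ 0.0016 -0.0005 -0.0005 -0.0004  0.0008  0.0021  0.001 ]
joint_efforts [ 2.00000e-04 -6.67854e+01  9.85200e-01 -3.14457e+01 -6.06000e-02
  4.32000e-02  2.00000e-04]
position [0.2017 0.591  0.2259]
ee_rot [-5.1420e-01 -3.0991e+00  2.5000e-03]
force [ 0.5316 -0.8852 -0.2937]
ft_torque [-0.0298 -0.0176 -0.0698]
width 1.0
side [[485.4481055730879, 0.0, 259.76248784407477], [0.0, 485.4481055730879, 192.98727998020735], [0.0, 0.0, 1.0]] [-0.0359  0.      0.      0.      0.    ] [[-0.994, -0.107, -0.004], [-0.049, 0.481, -0.875], [0.096, -0.87, -0.483]] [0.5099387  0.06814443 1.1732584 ] cam [0.39789788 1.04294829 0.6286116 ]
top [[377.6713312725968, 0.0, 254.837132750344], [0.0, 377.6713312725968, 191.6591508590473], [0.0, 0.0, 1.0]] [-0.087  0.     0.     0.     0.   ] [[-0.019, -1.0, -0.016], [-0.982, 0.022, -0.186], [0.186, 0.013, -0.982]] [0.05795274 0.53249574 0.85706108] cam [0.36445888 0.03552159 0.94200418]
```

View pics/side0.png

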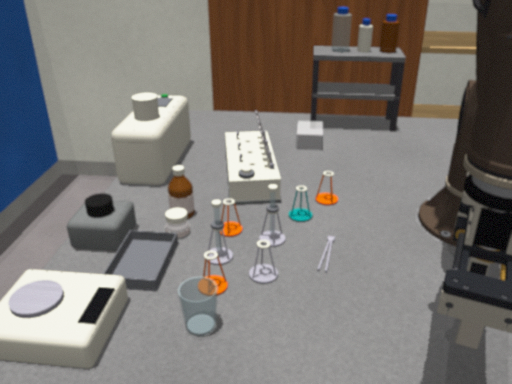

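View pics/top0.png

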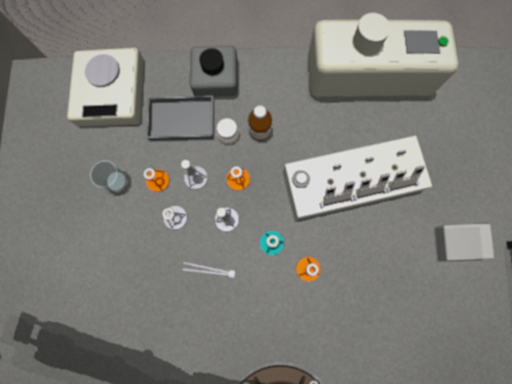

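```bash
cat > h.py <<'E'
from cell import arm
import cv2,numpy as np
def px2ray(d,uv):
    uv=np.array(uv,float).reshape(-1,1,2)
    n=cv2.undistortPoints(uv,d["intrinsics"],d["dist_coeffs"]).reshape(-1,2)
    c=-d["R"].T@d["t"]; r=np.c_[n,np.ones(len(n))]@d["R"]
    return c,r
def onplane(d,uv,z):
    c,r=px2ray(d,uv); return c+r*((np.asarray(z)-c[2])/r[:,2])[:,None]
def proj(d,X):
    return cv2.projectPoints(np.array(X,float).reshape(-1,1,3),cv2.Rodrigues(d["R"])[0],d["t"],d["intrinsics"],d["dist_coeffs"])[0].reshape(-1,2)
def crop(d,u0,v0,w,h,k,name):
    im=cv2.resize(d["frame"][v0:v0+h,u0:u0+w],None,fx=k,fy=k,interpolation=cv2.INTER_CUBIC); cv2.imwrite("pics/"+name,im)
E
python3 - <<'E'
from h import *
t=dict(np.load("/tmp/top0.npz")); s=dict(np.load("/tmp/side0.npz"))
crop(t,140,140,130,100,6,"top0c.png"); crop(s,180,180,130,110,5,"side0c.png")
crop(t,280,130,160,95,5,"top0st.png");crop(s,210,100,90,110,5,"side0st.png")
E
```

```text
(no output)
```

View pics/top0c.png

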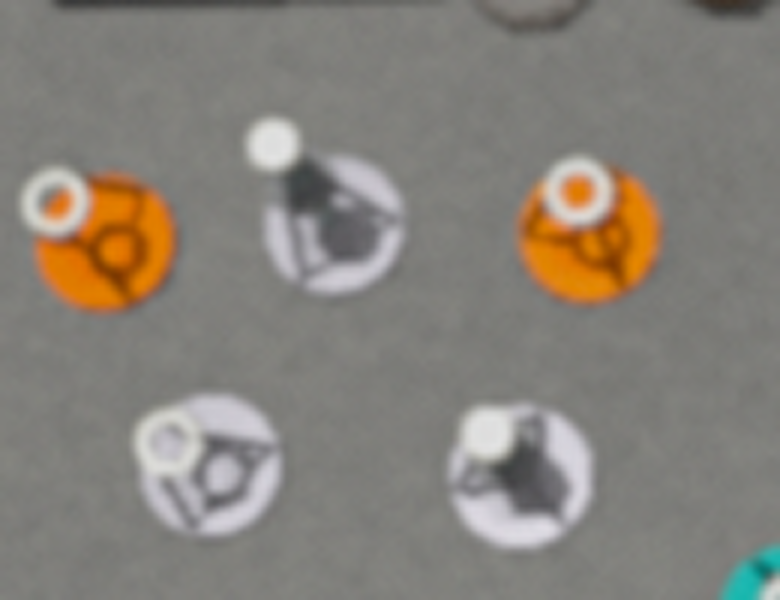

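View pics/side0c.png

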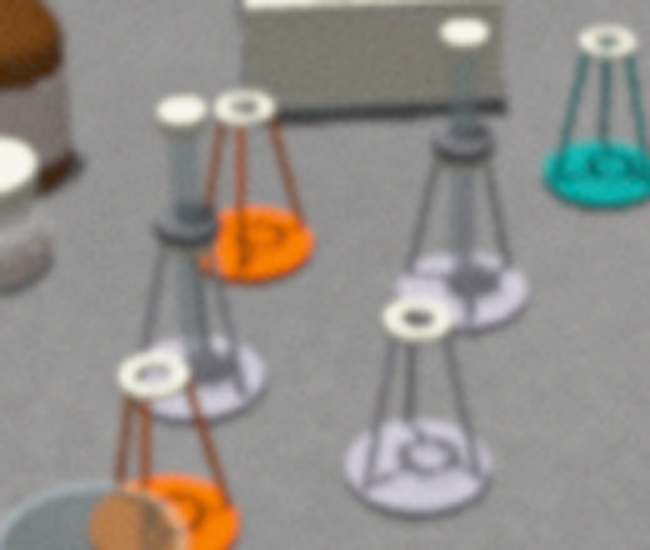

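View pics/top0st.png

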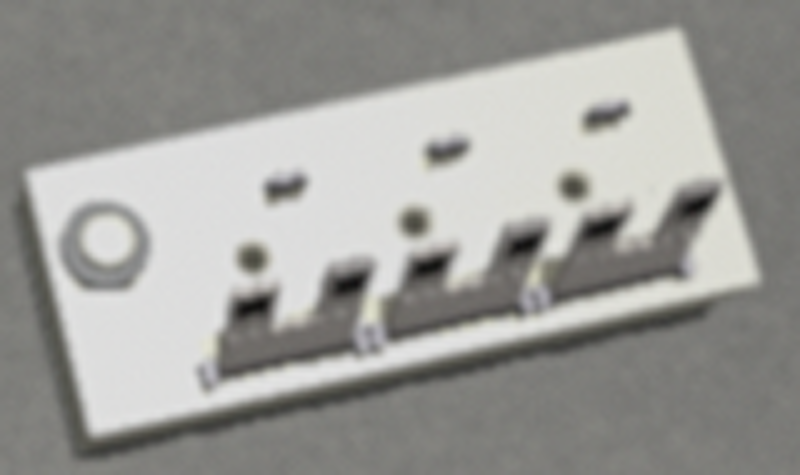

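View pics/side0st.png

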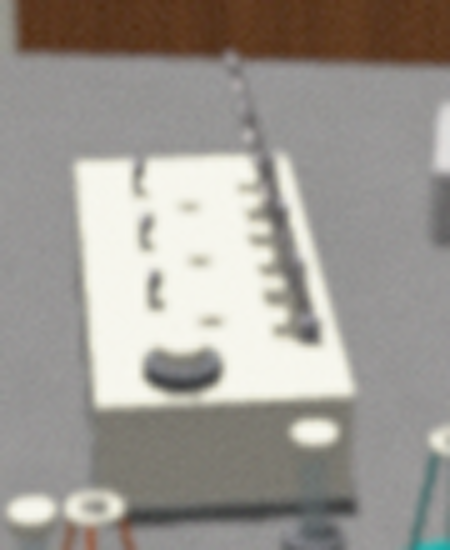

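Candidates, top view: white-footed stands with capped tubes at (195,177) and (227,219); an empty white stand at (174,217); orange look-alikes at (157,181), (238,179) and (308,269); turquoise at (272,243). The two white ones with caps are the tubes. The bores show as dark spots at about (330,181), (363,174), (394,167), with the button at (302,179). Next I measure them.

```bash
cat >> h.py <<'E'
def blobs(mask,amin,amax):
    n,l,st,c=cv2.connectedComponentsWithStats(mask.astype(np.uint8),connectivity=8)
    return [(c[i],st[i]) for i in range(1,n) if amin<=st[i][4]<=amax]
E
python3 - <<'E'
from h import *
t=dict(np.load("/tmp/top0.npz")); s=dict(np.load("/tmp/side0.npz"))
g=cv2.cvtColor(t["frame"],cv2.COLOR_BGR2GRAY)
# station top polygon
m=(g>190).astype(np.uint8); m[:, :275]=0; m[:130]=0; m[225:]=0
m[:,435:]=0
m=cv2.morphologyEx(m,cv2.MORPH_CLOSE,np.ones((15,15)))
cs=max(cv2.findContours(m,0,2)[0],key=cv2.contourArea)
rr=cv2.minAreaRect(cs.astype(np.float32)); print(rr)
ap=cv2.approxPolyDP(cs,5,True).reshape(-1,2); print(ap.tolist())
P=onplane(t,ap,np.full(len(ap),.07)); print(np.round(P,4))
# bores: intensity-weighted centroids
for n,(u,v) in dict(b_l=(330.5,181.5),b_m=(362.8,174.3),b_r=(394.5,167.3)).items():
    x0,y0=int(u)-4,int(v)-4; w=np.clip(200-g[y0:y0+9,x0:x0+9].astype(float),0,None)
    yy,xx=np.mgrid[y0:y0+9,x0:x0+9]; c=[(w*xx).sum()/w.sum(),(w*yy).sum()/w.sum()]
    print(n,np.round(c,2),np.round(onplane(t,c,.07),4), w.max())
# caps and feet
hsv=cv2.cvtColor(t["frame"],cv2.COLOR_BGR2HSV)
for n,(u,v) in dict(capA=(185.5,164),capB=(221.5,212)).items():
    m=np.zeros_like(g);m[int(v)-8:int(v)+9,int(u)-8:int(u)+9]=(g>215)[int(v)-8:int(v)+9,int(u)-8:int(u)+9]
    for c,st in blobs(m,10,400): print(n,np.round(c,2),st[4],np.round(onplane(t,c,.139),4))
b=t["frame"].astype(int); fm=((b[...,0]-b[...,1])>6)&(g>120)
for (u,v) in ((195.5,177.5),(226.8,219),(174.5,217)):
    m=np.zeros_like(g); sl=(slice(int(v)-16,int(v)+17),slice(int(u)-16,int(u)+17)); m[sl]=fm[sl]
    pts=np.argwhere(m)[:,::-1].astype(np.float32); c,r=cv2.minEnclosingCircle(pts); print("foot",np.round(c,2),r,len(pts),np.round(onplane(t,c,.006),4))
E
```

```text
((358.17645263671875, 175.29412841796875), (53.79874801635742, 137.3169708251953), 77.47119140625)
[[416, 138], [286, 164], [298, 215], [429, 186]]
[[ 0.6546 -0.3495  0.07  ]
 [ 0.5953 -0.0288  0.07  ]
 [ 0.4725 -0.0524  0.07  ]
 [ 0.5344 -0.3688  0.07  ]]
b_l [330.04 181.33] [[ 0.5508 -0.1314  0.07  ]] 121.0
b_m [362.46 174.09] [[ 0.5667 -0.2099  0.07  ]] 121.0
b_r [394.28 166.98] [[ 0.5826 -0.2883  0.07  ]] 125.0
capA [185.  163.5] 26 [[0.5835 0.199  0.139 ]]
capB [220.7 211.7] 33 [[0.4746 0.12   0.139 ]]
foot [195.52 177.28] 10.851533889770508 104 [[0.5827 0.1983 0.006 ]]
foot [226.4 218.8] 11.21616268157959 135 [[0.4747 0.1198 0.006 ]]
foot [174.5  216.97] 11.250467300415039 157 [[0.4818 0.2505 0.006 ]]
```

```bash
cat >> h.py <<'E'
from scipy.spatial.transform import Rotation as Ro
def plan(target,yaw=None,st=None):
    s=st or arm.observe(); R=Ro.from_rotvec(s["ee_rot"]).as_matrix()
    d=R.T@(np.array(target)-s["position"])*1000
    ya=np.arctan2(R[1,1],R[0,1])
    out=f"pos {np.round(s['position'],4)} jawyaw {ya:.3f} tiltz {np.round(R[:,2],3)} slide {np.round(d,1)}"
    if yaw is not None: out+=f" roll {-(yaw-ya):.3f}"
    print(out); return d
E
python3 - <<'E'
from h import *
s=dict(np.load("/tmp/side0.npz"));t=dict(np.load("/tmp/top0.npz"))
g=cv2.cvtColor(s["frame"],cv2.COLOR_BGR2GRAY)
for n,(u,v),z in (("capA",(216,202),.139),("capB",(272.8,186.4),.139)):
    m=np.zeros_like(g);sl=(slice(int(v)-5,int(v)+5),slice(int(u)-8,int(u)+9));m[sl]=(g>200)[sl]
    for c,st in blobs(m,8,200): print(n,np.round(c,2),st,np.round(onplane(s,c,z),4))
for n,(u,v) in (("b+y",(251.8,164.2)),("bm",(249.8,152.2)),("b-y",(247.8,141.3))):
    x0,y0=int(u)-4,int(v)-2; w=np.clip(205-g[y0:y0+6,x0:x0+9].astype(float),0,None)
    yy,xx=np.mgrid[y0:y0+6,x0:x0+9]; c=[(w*xx).sum()/w.sum(),(w*yy).sum()/w.sum()]
    print(n,np.round(c,2),np.round(onplane(s,c,.07),4))
print("button top img",onplane(t,[301.5,178.5],.085),"side",onplane(s,[246.5,172.5],.085))
import math
plan((.583,.199,.25),math.atan2(.980,-.1986))
E
```

```text
capA [215.92 201.34] [212 199   9   6  38] [[0.5796 0.2051 0.139 ]]
capA [223.62 201.  ] [223 199   2   5   8] [[0.5643 0.2022 0.139 ]]
capB [272.42 185.94] [269 184   8   5  33] [[0.4713 0.1276 0.139 ]]
b+y [251.9  163.94] [[ 0.5468 -0.1204  0.07  ]]
bm [249.5 152. ] [[ 0.563  -0.1971  0.07  ]]
b-y [247.44 141.  ] [[ 0.579  -0.2753  0.07  ]]
button top img [[ 0.55573793 -0.06246045  0.085     ]] side [[ 0.55019518 -0.03826246  0.085     ]]
pos [0.2017 0.5911 0.226 ] jawyaw 1.242 tiltz [-0.    -0.001 -1.   ] slide [-487.5 -248.   -23.6] roll -0.529
```

>>> jog_arm:
  increments:
    - {"slide":[-40,-20,-20],"roll":-0.1,"gripper":1}
    - {"slide":[-75,-38,-20],"roll":-0.2,"gripper":1}
    - {"slide":[-110,-56,-20],"roll":-0.3,"gripper":0.6}
    - {"slide":[-145,-74,-20],"roll":-0.4,"gripper":0.6}
    - {"slide":[-180,-92,-20],"roll":-0.5,"gripper":0.6}
    - {"slide":[-215,-110,-20],"roll":-0.529,"gripper":0.6}
    - {"slide":[-250,-127,-20],"roll":-0.529,"gripper":0.6}
    - {"slide":[-285,-145,-20],"roll":-0.529,"gripper":0.6}
    - {"slide":[-320,-163,-20],"roll":-0.529,"gripper":0.6}
    - {"slide":[-350,-178,-20],"roll":-0.529,"gripper":0.6}

```text
clock: 0.93
position: [0.4772, 0.3072, 0.2466]
ee_rot: [-0.311, 3.126, -0.001]
force: [0.7, -0.1, 0.2]
width: 0.603
```

```bash
python3 - <<'E'
from h import *
plan((.583,.199,.20),1.7707)
E
```

```text
pos [0.4772 0.3072 0.2466] jawyaw 1.769 tiltz [ 0.    -0.001 -1.   ] slide [ -82.4 -126.9   46.7] roll -0.001
```

>>> jog_arm:
  increments:
    - {"slide":[-20,-30,0],"roll":0,"gripper":0.6}
    - {"slide":[-40,-60,0],"roll":0,"gripper":0.6}
    - {"slide":[-60,-90,10],"roll":0,"gripper":0.6}
    - {"slide":[-82,-127,30],"roll":0,"gripper":0.5}
    - {"slide":[-82,-127,50],"roll":0,"gripper":0.5}
    - {"slide":[-82,-127,70],"roll":0,"gripper":0.5}
    - {"slide":[-82,-127,85],"roll":0,"gripper":0.5}
    - {"slide":[-82,-127,95],"roll":0,"gripper":0.5}
    - {"slide":[-82,-127,95],"roll":0,"gripper":0.5}
    - {"slide":[-82,-127,95],"roll":0,"gripper":0.5}

```text
clock: 1.77
position: [0.581, 0.202, 0.1516]
ee_rot: [0.314, -3.125, 0.0]
force: [0.1, 0.2, 0.1]
width: 0.5
```

```bash
python3 - <<'E'
from h import *
plan((.583,.199,.096),1.7707)
s=arm.get_image("side");t=arm.get_image("top")
crop(s,160,130,130,140,4,"s1.png");crop(t,120,110,160,140,4,"t1.png");np.savez("/tmp/s1.npz",**s);np.savez("/tmp/t1.npz",**t)
p=arm.observe()["position"];print(proj(s,p),proj(t,p))
E
```

```text
pos [0.581  0.202  0.1516] jawyaw 1.771 tiltz [-0.001 -0.    -1.   ] slide [-1.4 -3.3 55.6] roll 0.001
[[214.76099507 194.64194398]] [[182.20955837 162.65774695]]
```

View pics/s1.png

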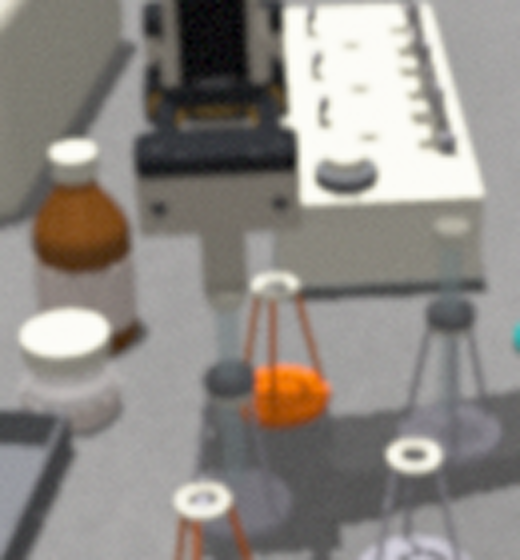

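View pics/t1.png

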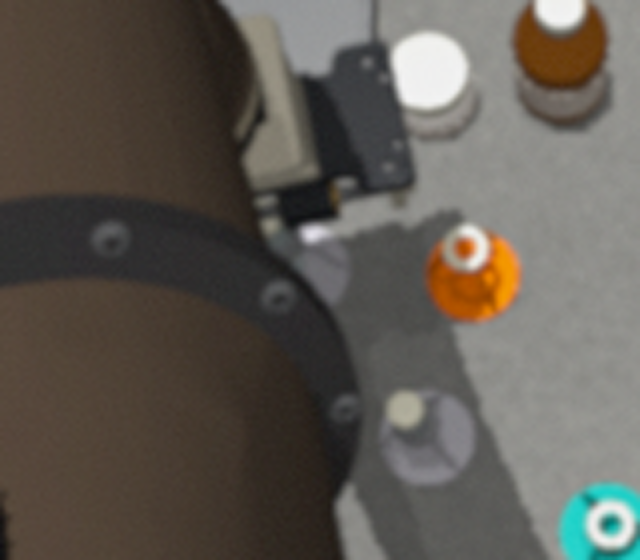

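```bash
python3 - <<'E'
from h import *
s=dict(np.load("/tmp/s1.npz")); s0=dict(np.load("/tmp/side0.npz"))
p=np.array([.581,.202,.1516]); y=np.array([-.1986,.980,0])
print("pred finger outer bottom/higher",proj(s,[p+y*.042,p+y*.042+[0,0,.02]]))
g=cv2.cvtColor(s["frame"],cv2.COLOR_BGR2GRAY)
for r in (193,196,199,202): print(r,g[r,206:228])
g0=cv2.cvtColor(s0["frame"],cv2.COLOR_BGR2GRAY)
for r in (200,202,208,212,216,224,226): print(r,g0[r,206:228])
print("pred capA top, stem .12,.1, collar .083 at topview XY",proj(s,[[.583,.199,.139],[.583,.199,.12],[.583,.199,.1],[.583,.199,.083]]))
E
```

```text
pred finger outer bottom/higher [[215.47374381 205.59906484]
 [214.9753778  196.62834232]]
193 [167 166 164 156 136 118 111 110 111 112 111 111 112 111 119 136 152 163
 163 166 164 158]
196 [163 163 163 155 139 120 114 111 112 110 110 109 112 112 113 132 152 161
 162 162 162 154]
199 [161 161 162 156 143 123 112 109 111 110 112 110 107 110 114 127 156 189
 223 229 226 220]
202 [163 163 161 157 144 121 108 108 106 109 107 109 106 107 112 126 160 197
 201 188 173 164]
200 [145 148 148 148 150 166 195 220 231 234 236 236 233 224 196 168 165 202
 227 226 205 185]
202 [148 150 147 149 154 186 226 240 244 244 244 244 243 236 208 171 167 206
 229 228 212 193]
208 [145 146 147 149 148 148 144 135 128 124 120 121 122 130 141 141 128 112
 121 133 139 121]
212 [149 148 148 150 148 146 148 141 132 125 126 123 125 133 138 133 118 112
 129 144 139 123]
216 [146 145 147 147 147 146 147 140 130 128 124 124 122 131 130 118 108 126
 139 140 138 123]
224 [150 149 147 142 134 129 134 133 128 119 104  94  90  92  90  91  99 106
 130 141 139 119]
226 [151 149 147 144 125 105  97 107 111 112 110 112 109 102  98  90  86 103
 128 140 136 118]
pred capA top, stem .12,.1, collar .083 at topview XY [[214.81596737 199.763584  ]
 [215.26522279 207.78969302]
 [215.73016885 216.07936837]
 [216.1190895  223.00054203]]
```

>>> jog_arm:
  increments:
    - {"slide":[-1,-3,0],"roll":0,"gripper":0.5}
    - {"slide":[-1,-3,0],"roll":0,"gripper":0.5}
    - {"slide":[-1,-3,0],"roll":0,"gripper":0.5}
    - {"slide":[-1,-3,10],"roll":0,"gripper":0.5}
    - {"slide":[-1,-3,20],"roll":0,"gripper":0.5}
    - {"slide":[-1,-3,30],"roll":0,"gripper":0.5}
    - {"slide":[-1,-3,40],"roll":0,"gripper":0.5}
    - {"slide":[-1,-3,50],"roll":0,"gripper":0.5}
    - {"slide":[-1,-3,55],"roll":0,"gripper":0.5}
    - {"slide":[-1,-3,55],"roll":0,"gripper":0.5}

```text
clock: 2.7
position: [0.5818, 0.1987, 0.0948]
ee_rot: [0.314, -3.123, 0.001]
force: [-0.3, 0.5, -0.2]
width: 0.5
```

```bash
python3 - <<'E'
from h import *
plan((.5825,.199,.096),1.7707)
s=arm.get_image("side")
crop(s,160,130,130,140,4,"s2.png")
E
```

```text
pos [0.5818 0.1987 0.0948] jawyaw 1.771 tiltz [-0.003 -0.001 -1.   ] slide [-0.7  0.1 -1.2] roll 0.000
```

View pics/s2.png

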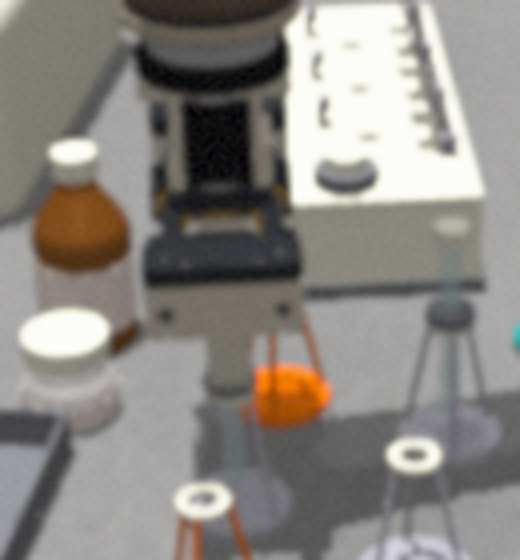

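>>> jog_arm:
  increments:
    - {"slide":[-0.5,0,-1],"roll":0,"gripper":0.25}
    - {"slide":[-0.5,0,-1],"roll":0,"gripper":0.22}
    - {"slide":[-0.5,0,-1],"roll":0,"gripper":0.19}
    - {"slide":[-0.5,0,-1],"roll":0,"gripper":0.17}
    - {"slide":[-0.5,0,-1],"roll":0,"gripper":0.15}
    - {"slide":[-0.5,0,-1],"roll":0,"gripper":0.13}
    - {"slide":[-0.5,0,-1],"roll":0,"gripper":0.1}
    - {"slide":[-0.5,0,-1],"roll":0,"gripper":0.05}
    - {"slide":[-0.5,0,-1],"roll":0,"gripper":0}
    - {"slide":[-0.5,0,-1],"roll":0,"gripper":0}
  newtons: 20

```text
clock: 3.58
position: [0.5836, 0.1994, 0.0981]
ee_rot: [-0.314, 3.125, 0.001]
force: [-0.1, 0.1, 4.6]
width: 0.208
```

```bash
python3 - <<'E'
from h import *
plan((.5825,.199,.27),1.7707); s=arm.observe(); print(s["width"]*92,s["force"])
E
```

```text
pos [0.5836 0.1994 0.0981] jawyaw 1.771 tiltz [ 0.001  0.    -1.   ] slide [ 1.00e+00 -1.00e-01 -1.72e+02] roll 0.000
19.173538236257617 [-0.08415017  0.07294823  4.56670661]
```

>>> jog_arm:
  increments:
    - {"slide":[0.5,0,0],"roll":0,"gripper":0.25}
    - {"slide":[0.5,0,0],"roll":0,"gripper":0.3}
    - {"slide":[0.5,0,0],"roll":0,"gripper":0.4}
    - {"slide":[0.5,0,0],"roll":0,"gripper":0.4}
    - {"slide":[0.5,0,0],"roll":0,"gripper":0.4}
    - {"slide":[0.5,0,0],"roll":0,"gripper":0.4}
    - {"slide":[0.5,0,0],"roll":0,"gripper":0.4}
    - {"slide":[0.5,0,0],"roll":0,"gripper":0.4}
    - {"slide":[0.5,0,0],"roll":0,"gripper":0.4}
    - {"slide":[0.5,0,0],"roll":0,"gripper":0.4}

```text
clock: 4.42
position: [0.5828, 0.1991, 0.0977]
ee_rot: [-0.314, 3.126, 0.0]
force: [-0.1, -0.7, 0.2]
width: 0.402
```

```bash
python3 - <<'E'
from h import *
plan((.5825,.199,.0895),1.7707); s=arm.observe(); print(s["width"]*92,s["force"])
s=arm.get_image("side")
crop(s,160,130,130,140,5,"s3.png")
E
```

```text
pos [0.5828 0.1991 0.0977] jawyaw 1.771 tiltz [ 0.  0. -1.] slide [ 0.3 -0.   8.2] roll 0.000
36.97000273699876 [-0.1008088  -0.74459271  0.23260376]
```

View pics/s3.png

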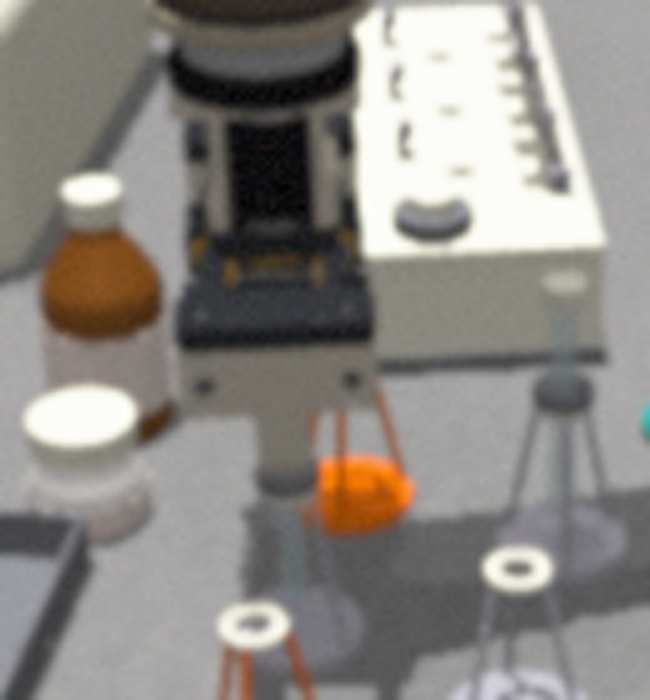

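>>> jog_arm:
  increments:
    - {"slide":[0,0,3],"roll":0,"gripper":0.4}
    - {"slide":[0,0,6],"roll":0,"gripper":0.35}
    - {"slide":[0,0,7.5],"roll":0,"gripper":0.3}
    - {"slide":[0,0,7.5],"roll":0,"gripper":0.25}
    - {"slide":[0,0,7.5],"roll":0,"gripper":0.2}
    - {"slide":[0,0,7.5],"roll":0,"gripper":0.18}
    - {"slide":[0,0,7.5],"roll":0,"gripper":0.15}
    - {"slide":[0,0,7.5],"roll":0,"gripper":0.1}
    - {"slide":[0,0,7.5],"roll":0,"gripper":0.05}
    - {"slide":[0,0,7.5],"roll":0,"gripper":0}

```text
clock: 5.3
position: [0.5828, 0.1991, 0.0903]
ee_rot: [-0.314, 3.126, 0.0]
force: [-0.2, -0.5, -0.2]
width: 0.207
```

```bash
python3 - <<'E'
from h import *
plan((.5825,.199,.17),1.7707); s=arm.observe(); print(s["width"]*92,s["force"])
s=arm.get_image("side")
crop(s,160,130,130,140,5,"s4.png")
E
```

```text
pos [0.5828 0.1991 0.0903] jawyaw 1.771 tiltz [ 0.  0. -1.] slide [  0.3  -0.1 -79.7] roll 0.000
19.053673910619057 [-0.24174698 -0.51727538 -0.16534532]
```

View pics/s4.png

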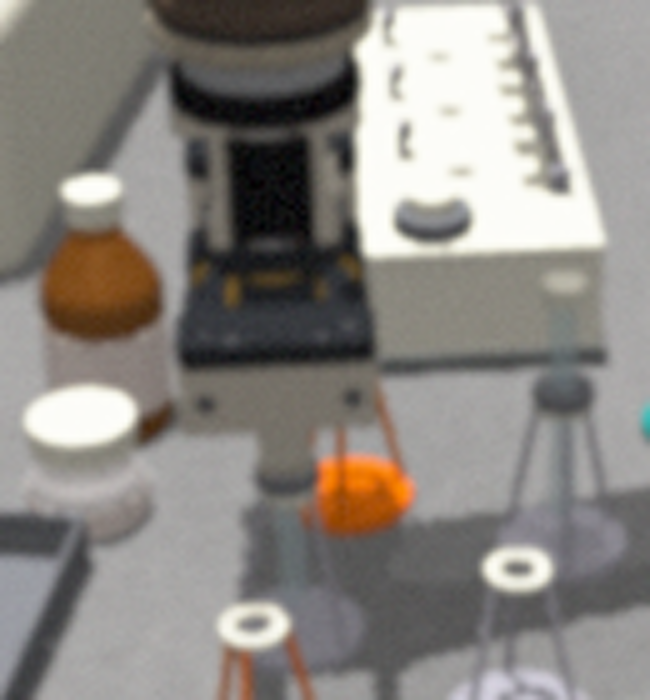

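>>> jog_arm:
  increments:
    - {"slide":[0,0,0],"roll":0,"gripper":0}
    - {"slide":[0,0,0],"roll":0,"gripper":0}
    - {"slide":[0,0,0],"roll":0,"gripper":0}
    - {"slide":[0,0,0],"roll":0,"gripper":0}
    - {"slide":[0,0,0],"roll":0,"gripper":0}
    - {"slide":[0,0,0],"roll":0,"gripper":0}
    - {"slide":[0,0,0],"roll":0,"gripper":0}
    - {"slide":[0,0,0],"roll":0,"gripper":0}
    - {"slide":[0,0,0],"roll":0,"gripper":0}
    - {"slide":[0,0,0],"roll":0,"gripper":0}

```text
clock: 6.18
position: [0.5828, 0.1991, 0.0902]
ee_rot: [-0.314, 3.126, 0.0]
force: [0.1, 0.4, -0.0]
width: 0.206
```

>>> jog_arm:
  increments:
    - {"slide":[0,0,0],"roll":0,"gripper":0.45}
    - {"slide":[0,0,0],"roll":0,"gripper":0.45}
    - {"slide":[0,0,0],"roll":0,"gripper":0.45}
    - {"slide":[0,0,0],"roll":0,"gripper":0.45}
    - {"slide":[0,0,0],"roll":0.12,"gripper":0.45}
    - {"slide":[0,0,0],"roll":0.24,"gripper":0.45}
    - {"slide":[0,0,0],"roll":0.36,"gripper":0.45}
    - {"slide":[0,0,0],"roll":0.48,"gripper":0.45}
    - {"slide":[0,0,0],"roll":0.6,"gripper":0.45}
    - {"slide":[0,0,0],"roll":0.72,"gripper":0.45}

```text
clock: 7.02
position: [0.5828, 0.1992, 0.0903]
ee_rot: [0.816, 3.034, 0.0]
force: [0.2, 0.2, 0.0]
width: 0.449
```

>>> jog_arm:
  increments:
    - {"slide":[0,0,0],"roll":0.12,"gripper":0.45}
    - {"slide":[0,0,0],"roll":0.24,"gripper":0.45}
    - {"slide":[0,0,0],"roll":0.36,"gripper":0.45}
    - {"slide":[0,0,0],"roll":0.48,"gripper":0.45}
    - {"slide":[0,0,0],"roll":0.6,"gripper":0.45}
    - {"slide":[0,0,0],"roll":0.72,"gripper":0.45}
    - {"slide":[0,0,0],"roll":0.85,"gripper":0.45}
    - {"slide":[0,0,0],"roll":0.85,"gripper":0.45}
    - {"slide":[0,0,0],"roll":0.85,"gripper":0.45}
    - {"slide":[0,0,0],"roll":0.85,"gripper":0.45}

```text
clock: 7.85
position: [0.5828, 0.1992, 0.0902]
ee_rot: [1.982, 2.437, -0.0]
force: [0.2, -0.2, 0.4]
width: 0.452
```

```bash
python3 - <<'E'
from h import *
plan((.5825,.199,.09),.2); print(arm.observe()["joints"])
s=arm.get_image("side")
crop(s,160,130,130,140,5,"s5.png")
E
```

```text
pos [0.5828 0.1992 0.0902] jawyaw 0.205 tiltz [ 0. -0. -1.] slide [-0.1 -0.3  0.2] roll 0.005
[-0.75847788  0.59759956  0.51162898  1.77441951 -0.36983333  0.86625976
  0.12720947]
```

View pics/s5.png

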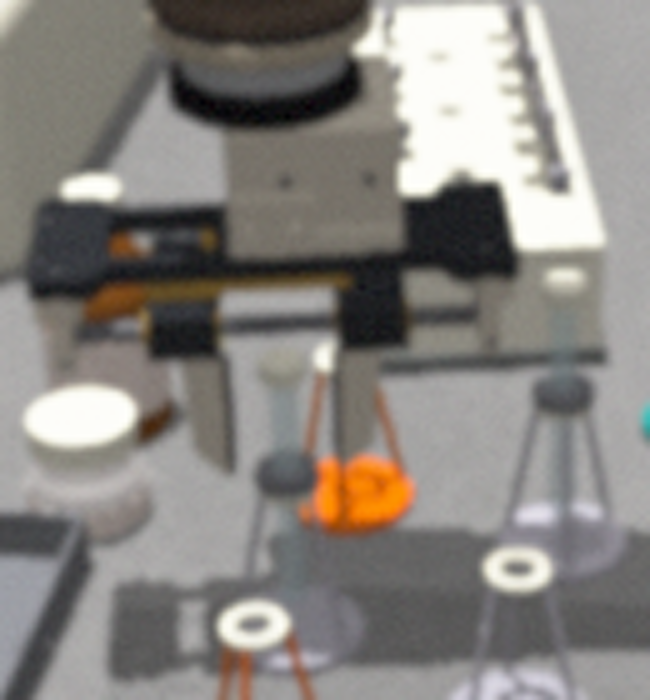

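```bash
python3 - <<'E'
from h import *
s=arm.get_image("side")
crop(s,185,185,60,50,12,"s5z.png")
E
```

```text
(no output)
```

View pics/s5z.png

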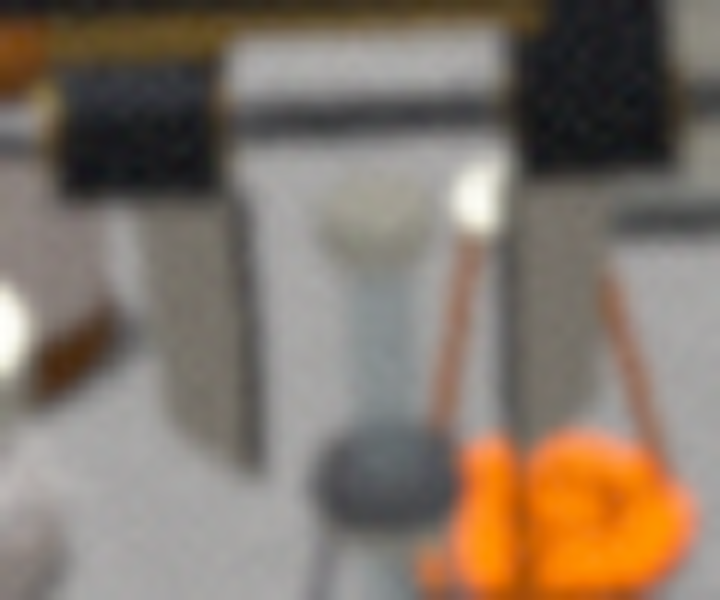

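>>> jog_arm:
  increments:
    - {"slide":[0,0,-5],"roll":-0.12,"gripper":0.45}
    - {"slide":[0,0,-10],"roll":-0.24,"gripper":0.45}
    - {"slide":[0,0,-15],"roll":-0.36,"gripper":0.45}
    - {"slide":[0,0,-20],"roll":-0.48,"gripper":0.45}
    - {"slide":[0,0,-25],"roll":-0.6,"gripper":0.45}
    - {"slide":[0,0,-25],"roll":-0.72,"gripper":0.45}
    - {"slide":[0,0,-25],"roll":-0.84,"gripper":0.45}
    - {"slide":[0,0,-25],"roll":-0.96,"gripper":0.45}
    - {"slide":[0,0,-25],"roll":-1.08,"gripper":0.45}
    - {"slide":[0,0,-25],"roll":-1.2,"gripper":0.45}

```text
clock: 8.78
position: [0.5829, 0.1989, 0.1154]
ee_rot: [0.255, 3.131, 0.0]
force: [0.9, -0.7, 0.4]
width: 0.45
```

>>> jog_arm:
  increments:
    - {"slide":[0,0,0],"roll":-0.12,"gripper":0.45}
    - {"slide":[0,0,0],"roll":-0.24,"gripper":0.45}
    - {"slide":[0,0,0],"roll":-0.366,"gripper":0.4}
    - {"slide":[0,0,0],"roll":-0.366,"gripper":0.35}
    - {"slide":[0,0,0],"roll":-0.366,"gripper":0.3}
    - {"slide":[0,0,0],"roll":-0.366,"gripper":0.26}
    - {"slide":[0,0,0],"roll":-0.366,"gripper":0.23}
    - {"slide":[0,0,0],"roll":-0.366,"gripper":0.2}
    - {"slide":[0,0,0],"roll":-0.366,"gripper":0.1}
    - {"slide":[0,0,0],"roll":-0.366,"gripper":0}
  newtons: 30

```text
clock: 9.62
position: [0.5827, 0.1993, 0.1152]
ee_rot: [-0.307, 3.127, -0.0]
force: [-0.8, 0.1, -0.8]
width: 0.205
```

```bash
python3 - <<'E'
from h import *
plan((.583,.199,.19),1.7707); s=arm.observe(); print(s["width"]*92,s["force"])
s=arm.get_image("side")
crop(s,160,130,130,140,5,"s6.png")
E
```

```text
pos [0.5827 0.1993 0.1152] jawyaw 1.767 tiltz [ 0. -0. -1.] slide [ -0.2  -0.3 -74.8] roll -0.004
18.895727436621087 [-0.77455976  0.12385224 -0.81163434]
```

View pics/s6.png

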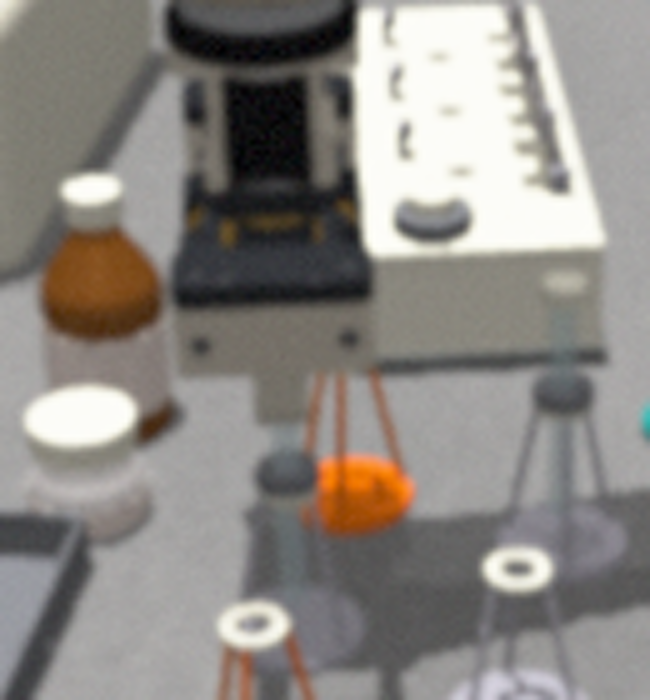

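>>> jog_arm:
  increments:
    - {"slide":[0,0,-1],"roll":0,"gripper":0}
    - {"slide":[0,0,-3],"roll":0,"gripper":0}
    - {"slide":[0,0,-6],"roll":0,"gripper":0}
    - {"slide":[0,0,-10],"roll":0,"gripper":0}
    - {"slide":[0,0,-15],"roll":0,"gripper":0}
    - {"slide":[0,0,-20],"roll":0,"gripper":0}
    - {"slide":[0,0,-25],"roll":0,"gripper":0}
    - {"slide":[0,0,-30],"roll":0,"gripper":0}
    - {"slide":[0,0,-35],"roll":0,"gripper":0}
    - {"slide":[0,0,-40],"roll":0,"gripper":0}

```text
clock: 10.5
position: [0.5828, 0.1991, 0.1559]
ee_rot: [-0.308, 3.126, 0.0]
force: [0.5, 0.0, -0.0]
width: 0.205
```

```bash
python3 - <<'E'
from h import *
plan((.583,.199,.26),1.7707); s=arm.observe(); print(s["width"]*92,s["force"])
s=arm.get_image("side")
crop(s,160,130,130,140,5,"s7.png")
E
```

```text
pos [0.5828 0.1991 0.1559] jawyaw 1.767 tiltz [ 0.  0. -1.] slide [  -0.2   -0.2 -104.1] roll -0.004
18.84748510655035 [ 0.45196084  0.04160226 -0.00923354]
```

View pics/s7.png

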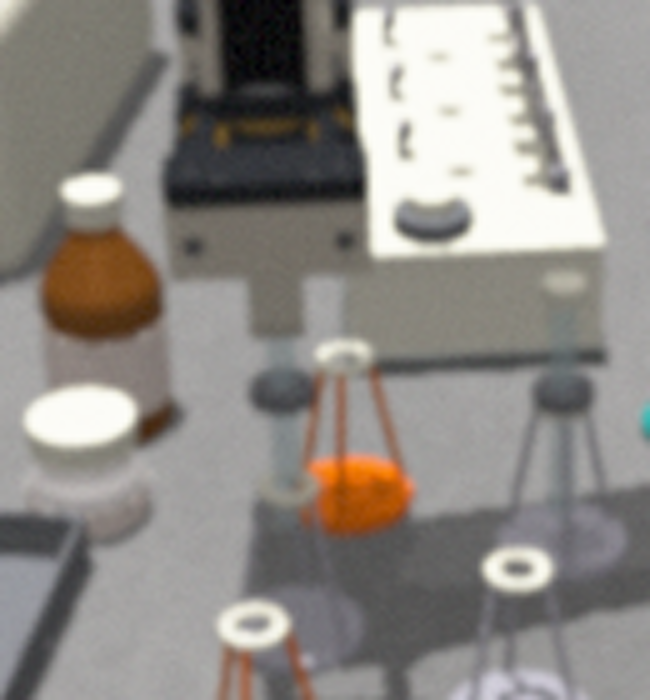

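>>> jog_arm:
  increments:
    - {"slide":[0,0,-4],"roll":0,"gripper":0}
    - {"slide":[0,0,-10],"roll":0,"gripper":0}
    - {"slide":[0,0,-16],"roll":0,"gripper":0}
    - {"slide":[0,0,-23],"roll":0,"gripper":0}
    - {"slide":[0,0,-30],"roll":0,"gripper":0}
    - {"slide":[0,0,-45],"roll":0,"gripper":0}
    - {"slide":[0,0,-65],"roll":0,"gripper":0}
    - {"slide":[0,0,-85],"roll":0,"gripper":0}
    - {"slide":[0,0,-105],"roll":0,"gripper":0}
    - {"slide":[0,0,-120],"roll":0,"gripper":0}

```text
clock: 11.38
position: [0.5831, 0.1992, 0.2777]
ee_rot: [-0.307, 3.125, 0.001]
force: [0.9, -0.2, -0.4]
width: 0.202
```

```bash
python3 - <<'E'
from h import *
plan((.582,-.287,.275),1.7707); s=arm.observe(); print(s["width"]*92,s["force"])
s=arm.get_image("side");t=arm.get_image("top")
crop(s,130,60,180,240,2.5,"s8.png");crop(t,0,0,512,384,1.5,"t8.png")
E
```

```text
pos [0.5831 0.1992 0.2777] jawyaw 1.767 tiltz [ 0.002  0.001 -1.   ] slide [  95.8 -476.7    2.3] roll -0.004
18.603892876088853 [ 0.91658585 -0.20744919 -0.38131854]
```

View pics/s8.png

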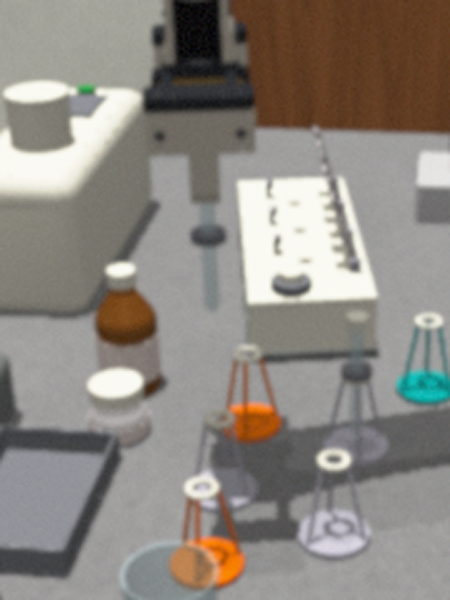

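View pics/t8.png

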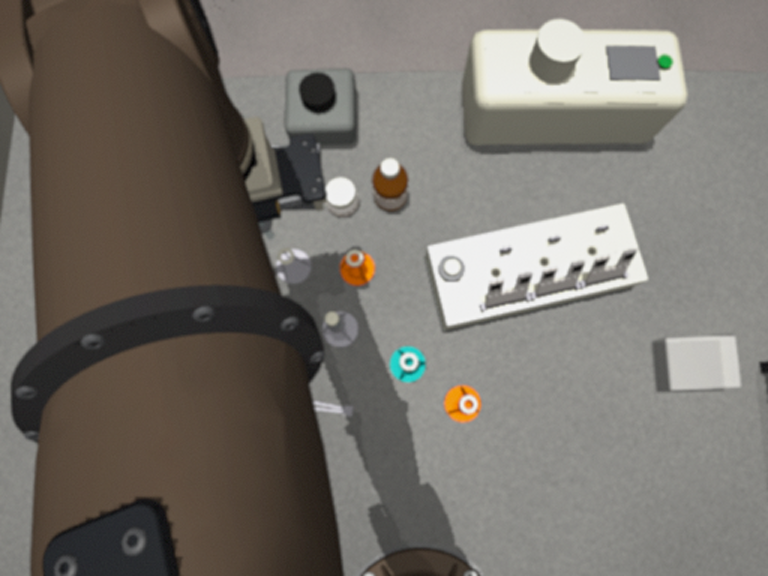

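>>> jog_arm:
  increments:
    - {"slide":[2,-10,0],"roll":0,"gripper":0}
    - {"slide":[6,-30,0],"roll":0,"gripper":0}
    - {"slide":[12,-60,0],"roll":0,"gripper":0}
    - {"slide":[18,-90,0],"roll":0,"gripper":0}
    - {"slide":[24,-120,0],"roll":0,"gripper":0}
    - {"slide":[30,-150,0],"roll":0,"gripper":0}
    - {"slide":[36,-180,0],"roll":0,"gripper":0}
    - {"slide":[42,-210,0],"roll":0,"gripper":0}
    - {"slide":[48,-240,0],"roll":0,"gripper":0}
    - {"slide":[54,-270,0],"roll":0,"gripper":0}

```text
clock: 12.32
position: [0.5811, -0.0786, 0.274]
ee_rot: [0.306, -3.124, -0.0]
force: [0.2, 0.2, 0.5]
width: 0.203
```

>>> jog_arm:
  increments:
    - {"slide":[6,-30,0],"roll":0,"gripper":0}
    - {"slide":[12,-60,0],"roll":0,"gripper":0}
    - {"slide":[18,-90,0],"roll":0,"gripper":0}
    - {"slide":[24,-120,0],"roll":0,"gripper":0}
    - {"slide":[30,-150,0],"roll":0,"gripper":0}
    - {"slide":[36,-175,0],"roll":0,"gripper":0}
    - {"slide":[40,-195,0],"roll":0,"gripper":0}
    - {"slide":[42,-207,0],"roll":0,"gripper":0}
    - {"slide":[42,-207,0],"roll":0,"gripper":0}
    - {"slide":[42,-207,0],"roll":0,"gripper":0}

```text
clock: 13.15
position: [0.5811, -0.2872, 0.2743]
ee_rot: [0.306, -3.126, -0.002]
force: [0.5, 1.2, -1.1]
width: 0.204
```

```bash
python3 - <<'E'
from h import *
plan((.582,-.288,.22),1.7707); s=arm.observe(); print(s["width"]*92,s["force"])
s=arm.get_image("side");t=arm.get_image("top")
crop(s,200,50,110,160,4,"s9.png");crop(t,0,0,512,384,1.5,"t9.png")
E
```

```text
pos [ 0.5811 -0.2872  0.2743] jawyaw 1.766 tiltz [-0.001  0.001 -1.   ] slide [-0.8 -1.  54.3] roll -0.005
18.78856563814813 [ 0.54808754  1.18909467 -1.10430031]
```

View pics/s9.png

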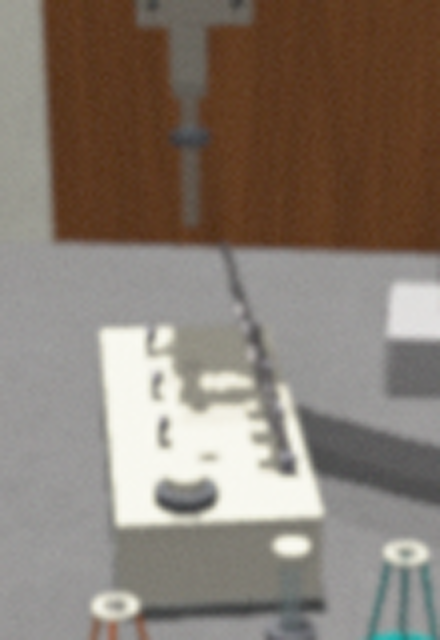

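View pics/t9.png

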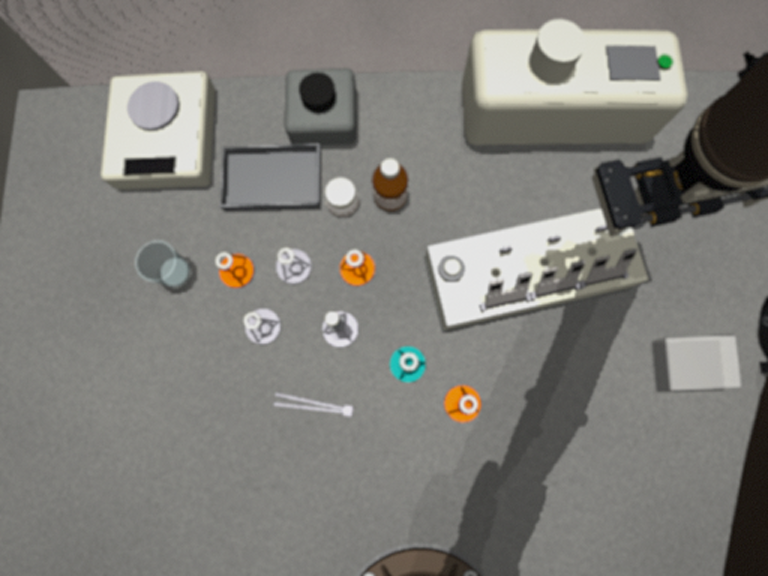

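>>> jog_arm:
  increments:
    - {"slide":[-0.8,-1,8],"roll":-0.005,"gripper":0}
    - {"slide":[-0.8,-1,20],"roll":-0.005,"gripper":0}
    - {"slide":[-0.8,-1,35],"roll":-0.005,"gripper":0}
    - {"slide":[-0.8,-1,50],"roll":-0.005,"gripper":0}
    - {"slide":[-0.8,-1,65],"roll":-0.005,"gripper":0}
    - {"slide":[-0.8,-1,78],"roll":-0.005,"gripper":0}
    - {"slide":[-0.8,-1,86],"roll":-0.005,"gripper":0}
    - {"slide":[-0.8,-1,88],"roll":-0.005,"gripper":0}
    - {"slide":[-0.8,-1,88],"roll":-0.005,"gripper":0}
    - {"slide":[-0.8,-1,88],"roll":-0.005,"gripper":0}

```text
clock: 14.08
position: [0.583, -0.2881, 0.1878]
ee_rot: [-0.316, 3.125, -0.0]
force: [-0.9, 0.4, 0.6]
width: 0.2
```

```bash
python3 - <<'E'
from h import *
plan((.582,-.288,.17),1.7707); s=arm.observe(); print(s["width"]*92,s["force"])
p=s["position"]
s=arm.get_image("side");t=arm.get_image("top")
crop(s,220,90,70,90,8,"s10.png");crop(t,340,120,110,90,7,"t10.png")
print(proj(s,[p-[0,0,.096],[.582,-.288,.07]]),proj(t,[p-[0,0,.096],[.582,-.288,.07]]))
E
```

```text
pos [ 0.583  -0.2881  0.1878] jawyaw 1.772 tiltz [ 0.001 -0.    -1.   ] slide [ 1.   0.3 17.8] roll 0.002
18.376657097362926 [-0.85016623  0.36400168  0.62048807]
[[246.5541291  132.45089879]
 [246.99772321 139.31695895]] [[397.33735996 164.51116043]
 [394.16199419 167.23552634]]
```

View pics/s10.png

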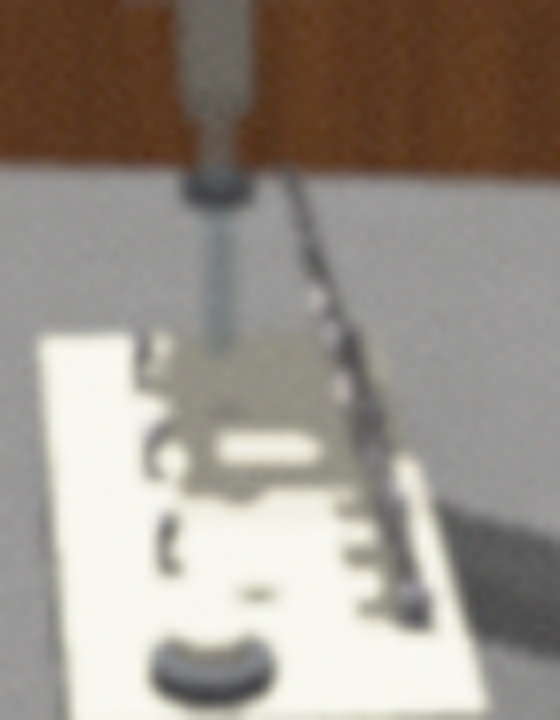

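View pics/t10.png

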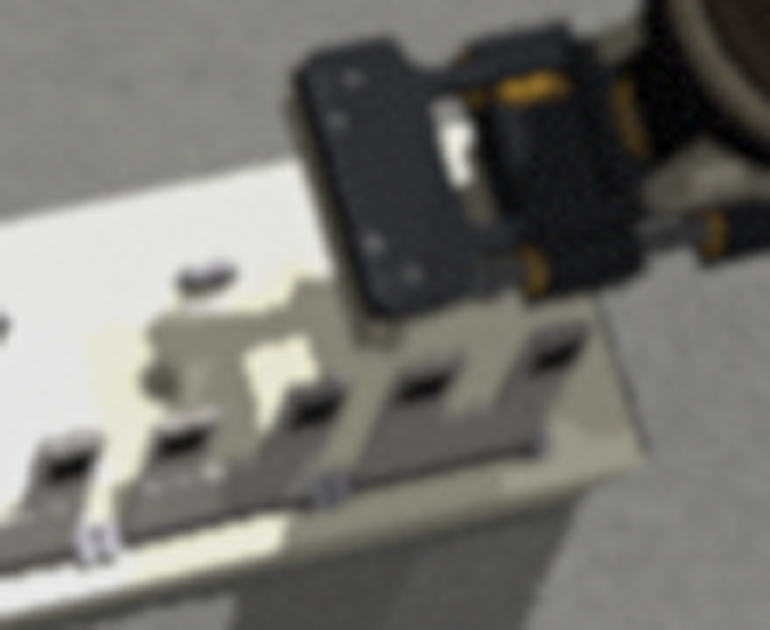

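>>> jog_arm:
  increments:
    - {"slide":[0,0,3],"roll":0,"gripper":0}
    - {"slide":[0,0,6],"roll":0,"gripper":0}
    - {"slide":[0,0,9],"roll":0,"gripper":0}
    - {"slide":[0,0,12],"roll":0,"gripper":0}
    - {"slide":[0,0,15],"roll":0,"gripper":0}
    - {"slide":[0,0,18],"roll":0,"gripper":0}
    - {"slide":[0,0,21],"roll":0,"gripper":0}
    - {"slide":[0,0,24],"roll":0,"gripper":0}
    - {"slide":[0,0,27],"roll":0,"gripper":0}
    - {"slide":[0,0,30],"roll":0,"gripper":0}

```text
clock: 15.02
position: [0.5825, -0.2883, 0.1569]
ee_rot: [0.315, -3.126, -0.0]
force: [0.3, -0.8, -0.1]
width: 0.206
```

```bash
python3 - <<'E'
from h import *
plan((.583,-.288,.107),1.7707); s=arm.observe(); print(s["width"]*92,s["force"],s["ft_torque"])
s=arm.get_image("side")
crop(s,220,90,70,90,8,"s11.png")
E
```

```text
pos [ 0.5825 -0.2883  0.1569] jawyaw 1.772 tiltz [-0.  0. -1.] slide [-0.5  0.2 49.9] roll 0.001
18.961993010966612 [ 0.34019456 -0.79333209 -0.10763061] [ 0.02200161  0.05247734 -0.00429686]
```

View pics/s11.png

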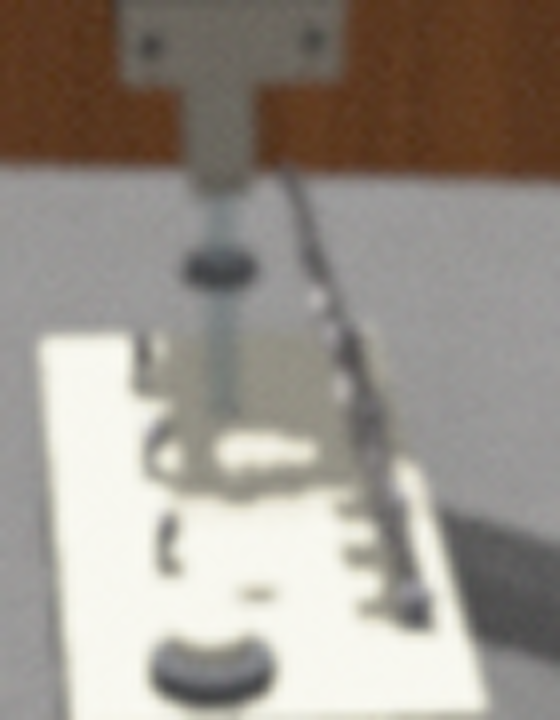

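>>> jog_arm:
  increments:
    - {"slide":[0,0,4],"roll":0,"gripper":0}
    - {"slide":[0,0,8],"roll":0,"gripper":0}
    - {"slide":[0,0,12],"roll":0,"gripper":0}
    - {"slide":[0,0,16],"roll":0,"gripper":0}
    - {"slide":[0,0,20],"roll":0,"gripper":0}
    - {"slide":[0,0,24],"roll":0,"gripper":0}
    - {"slide":[0,0,28],"roll":0,"gripper":0}
    - {"slide":[0,0,32],"roll":0,"gripper":0}
    - {"slide":[0,0,36],"roll":0,"gripper":0}
    - {"slide":[0,0,40],"roll":0,"gripper":0}

```text
clock: 15.9
position: [0.5825, -0.2882, 0.1168]
ee_rot: [0.315, -3.126, -0.0]
force: [-0.4, 0.6, -0.1]
width: 0.206
```

>>> jog_arm:
  increments:
    - {"slide":[0,0,2],"roll":0,"gripper":0}
    - {"slide":[0,0,4],"roll":0,"gripper":0}
    - {"slide":[0,0,6],"roll":0,"gripper":0}
    - {"slide":[0,0,7],"roll":0,"gripper":0}
    - {"slide":[0,0,8],"roll":0,"gripper":0}
    - {"slide":[0,0,9],"roll":0,"gripper":0}
    - {"slide":[0,0,9.5],"roll":0,"gripper":0}
    - {"slide":[0,0,9.5],"roll":0,"gripper":0}
    - {"slide":[0,0,9.5],"roll":0,"gripper":0}
    - {"slide":[0,0,9.5],"roll":0,"gripper":0}

```text
clock: 16.73
position: [0.5826, -0.2883, 0.1078]
ee_rot: [-0.315, 3.126, -0.0]
force: [0.6, 0.6, -0.4]
width: 0.203
```

```bash
python3 - <<'E'
from h import *
plan((.583,-.288,.107),1.7707); s=arm.observe(); print(s["width"]*92,s["force"],s["ft_torque"])
s=arm.get_image("side")
crop(s,220,90,70,90,8,"s12.png")
E
```

```text
pos [ 0.5826 -0.2883  0.1078] jawyaw 1.772 tiltz [ 0. -0. -1.] slide [-0.5  0.3  0.8] roll 0.001
18.691759048627027 [ 0.5713759   0.64051676 -0.3754436 ] [ 0.04107453  0.00156129 -0.04249066]
```

View pics/s12.png

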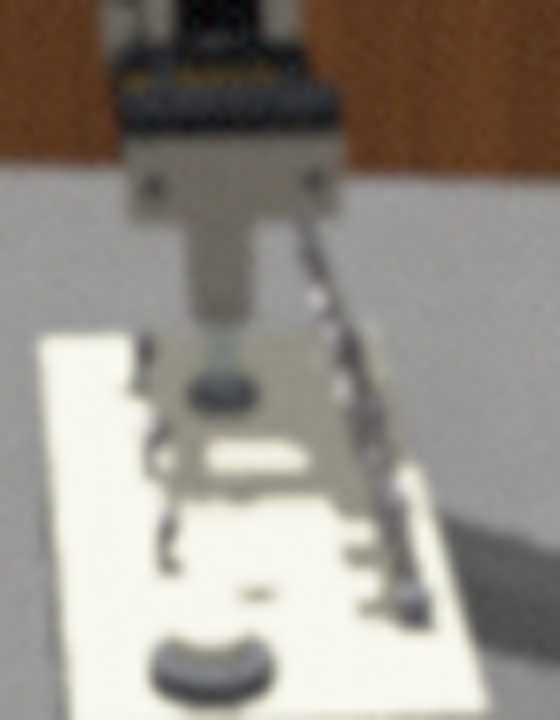

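>>> jog_arm:
  increments:
    - {"slide":[0,0,1],"roll":0,"gripper":0}
    - {"slide":[0,0,1],"roll":0,"gripper":0.25}
    - {"slide":[0,0,1],"roll":0,"gripper":0.35}
    - {"slide":[0,0,1],"roll":0,"gripper":0.4}
    - {"slide":[0,0,1],"roll":0,"gripper":0.4}
    - {"slide":[0,0,-5],"roll":0,"gripper":0.4}
    - {"slide":[0,0,-20],"roll":0,"gripper":0.4}
    - {"slide":[0,0,-45],"roll":0,"gripper":0.4}
    - {"slide":[0,0,-75],"roll":0,"gripper":0.4}
    - {"slide":[0,0,-110],"roll":0,"gripper":0.4}

```text
clock: 17.62
position: [0.5817, -0.2879, 0.2182]
ee_rot: [0.315, -3.124, -0.002]
force: [0.3, -1.1, -0.2]
width: 0.402
```

```bash
python3 - <<'E'
from h import *
plan((.4747,.1198,.22),1.7707); s=arm.observe(); print(s["width"]*92,s["force"],s["ft_torque"])
s=arm.get_image("side");t=arm.get_image("top")
crop(s,220,90,70,90,6,"s13.png");crop(t,120,110,330,150,2.4,"t13.png")
np.savez("/tmp/t13.npz",**t)
E
```

```text
pos [ 0.5817 -0.2879  0.2182] jawyaw 1.772 tiltz [-0.002  0.001 -1.   ] slide [ 23.4 420.9  -1.2] roll 0.001
36.95327701877504 [ 0.3470161  -1.09940702 -0.21642632] [ 0.08221293 -0.05273349 -0.00499254]
```

View pics/s13.png

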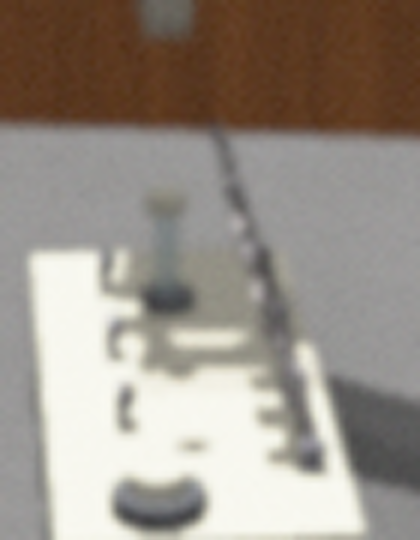

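View pics/t13.png

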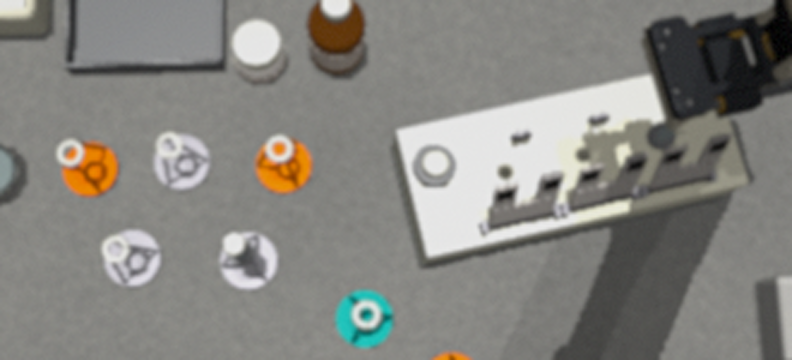

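```bash
python3 - <<'E'
from h import *
t=dict(np.load("/tmp/t13.npz"))
g=cv2.cvtColor(t["frame"],cv2.COLOR_BGR2GRAY)
u,v=221,212
m=np.zeros_like(g);m[v-8:v+9,u-8:u+9]=(g>215)[v-8:v+9,u-8:u+9]
for c,st in blobs(m,10,400): print(np.round(c,2),st[4],np.round(onplane(t,c,.139),4))
b=t["frame"].astype(int); fm=((b[...,0]-b[...,1])>6)&(g>120)
for (u,v) in ((195.5,177.5),(226.8,219),(174.5,217)):
    m=np.zeros_like(g); sl=(slice(int(v)-16,int(v)+17),slice(int(u)-16,int(u)+17)); m[sl]=fm[sl]
    pts=np.argwhere(m)[:,::-1].astype(np.float32); c,r=cv2.minEnclosingCircle(pts); print("foot",np.round(c,2),r,np.round(onplane(t,c,.006),4))
E
```

```text
[216.93 210.96] 46 [[0.4764 0.1281 0.139 ]]
foot [195.32 177.32] 10.955501556396484 [[0.5826 0.1988 0.006 ]]
foot [223.55 218.66] 11.4066162109375 [[0.4752 0.1269 0.006 ]]
foot [174.58 217.19] 11.207569122314453 [[0.4812 0.2503 0.006 ]]
```

>>> jog_arm:
  increments:
    - {"slide":[1,15,-10],"roll":0,"gripper":0.4}
    - {"slide":[3,50,-10],"roll":0,"gripper":0.4}
    - {"slide":[5,90,-10],"roll":0,"gripper":0.4}
    - {"slide":[7,130,-10],"roll":0,"gripper":0.45}
    - {"slide":[10,170,-10],"roll":0,"gripper":0.45}
    - {"slide":[12,210,-10],"roll":0,"gripper":0.45}
    - {"slide":[14,250,-10],"roll":0,"gripper":0.45}
    - {"slide":[16,290,-10],"roll":0,"gripper":0.45}
    - {"slide":[18,330,-10],"roll":0,"gripper":0.45}
    - {"slide":[20,365,-10],"roll":0,"gripper":0.45}

```text
clock: 18.55
position: [0.4883, 0.0683, 0.2278]
ee_rot: [0.318, -3.125, -0.001]
force: [0.3, 0.8, 0.4]
width: 0.45
```

```bash
python3 - <<'E'
from h import *
plan((.4745,.1198,.116),1.7707)
E
```

```text
pos [0.4883 0.0683 0.2278] jawyaw 1.774 tiltz [-0.     0.001 -1.   ] slide [  3.1  53.1 111.9] roll 0.003
```

```bash
python3 - <<'E'
from h import *
t=arm.get_image("top");s=arm.get_image("side")
crop(t,140,140,130,120,6,"t14.png");crop(s,180,150,130,140,4,"s14.png")
plan((.4758,.1275,.116),1.7707)
g=cv2.cvtColor(t["frame"],cv2.COLOR_BGR2GRAY)
b=t["frame"].astype(int); fm=((b[...,0]-b[...,1])>6)&(g>100)
u,v=222,218
m=np.zeros_like(g); sl=(slice(int(v)-18,int(v)+19),slice(int(u)-18,int(u)+19)); m[sl]=fm[sl]
pts=np.argwhere(m)[:,::-1].astype(np.float32); c,r=cv2.minEnclosingCircle(pts); print("foot",np.round(c,2),r,np.round(onplane(t,c,.006),4))
E
```

```text
pos [0.4877 0.0723 0.2277] jawyaw 1.781 tiltz [-0.001  0.003 -1.   ] slide [ -0.   56.1 111.9] roll 0.011
foot [0. 0.] 0.0 [[1.1589 0.8195 0.006 ]]
```

View pics/t14.png

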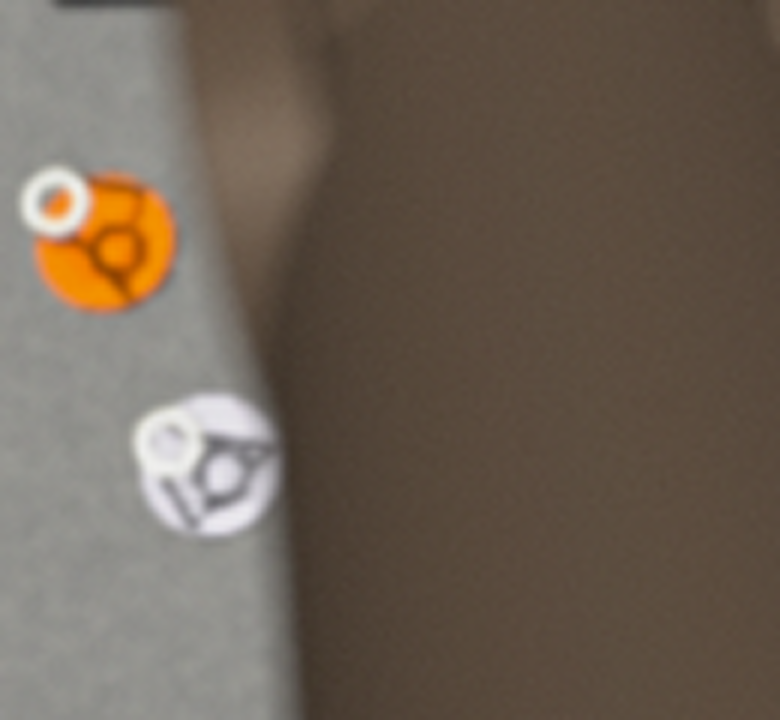

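View pics/s14.png

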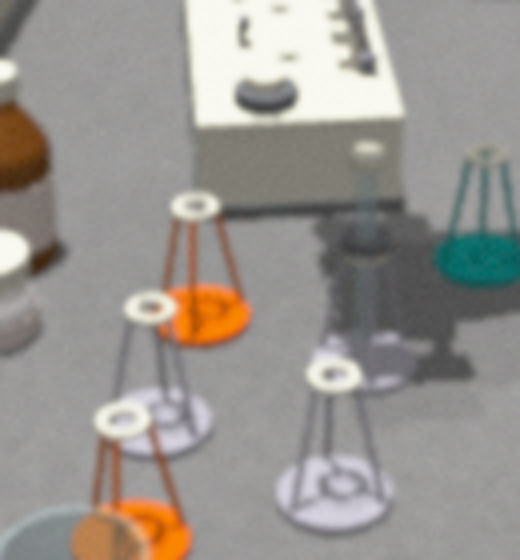

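```bash
python3 - <<'E'
from h import *
s=arm.get_image("side"); s0=dict(np.load("/tmp/side0.npz"))
for d,(u,v) in ((s0,(272,188)),(s,(272,189))):
    g=cv2.cvtColor(d["frame"],cv2.COLOR_BGR2GRAY)
    m=np.zeros_like(g);sl=(slice(v-8,v+4),slice(u-8,u+9));m[sl]=(g>170)[sl]
    print(g[v-8:v+6,272])
    for c,st in blobs(m,8,200): print(np.round(c,2),st,np.round(onplane(d,c,.139),4))
E
```

```text
[140 120 122 155 213 241 245 239 212 154 124 115 113 112]
[272.4  185.88] [268 184  10   5  43] [[0.4714 0.1273 0.139 ]]
[125 122 125 133 146 154 149 145 140 134 124 118 117 117]
```

>>> jog_arm:
  increments:
    - {"slide":[0,-35,0],"roll":0,"gripper":0.45}
    - {"slide":[0,-70,0],"roll":0,"gripper":0.45}
    - {"slide":[0,-105,0],"roll":0,"gripper":0.45}
    - {"slide":[0,-140,0],"roll":0,"gripper":0.45}
    - {"slide":[0,-175,0],"roll":0,"gripper":0.45}
    - {"slide":[0,-200,0],"roll":0,"gripper":0.45}
    - {"slide":[0,-220,0],"roll":0,"gripper":0.45}
    - {"slide":[0,-220,0],"roll":0,"gripper":0.45}
    - {"slide":[0,-220,0],"roll":0,"gripper":0.45}
    - {"slide":[0,-220,0],"roll":0,"gripper":0.45}

```text
clock: 19.53
position: [0.5335, -0.1501, 0.2275]
ee_rot: [0.314, -3.125, -0.001]
force: [0.5, 0.9, 0.5]
width: 0.45
```

```bash
python3 - <<'E'
from h import *
t=arm.get_image("top")
crop(t,140,140,130,120,6,"t15.png")
g=cv2.cvtColor(t["frame"],cv2.COLOR_BGR2GRAY)
u,v=217,211
m=np.zeros_like(g);m[v-8:v+9,u-8:u+9]=(g>215)[v-8:v+9,u-8:u+9]
for c,st in blobs(m,10,400): print(np.round(c,2),st[4],np.round(onplane(t,c,.139),4))
b=t["frame"].astype(int); fm=((b[...,0]-b[...,1])>6)&(g>120)
for (u,v) in ((195.5,177.5),(222,219),(174.5,217)):
    m=np.zeros_like(g); sl=(slice(int(v)-16,int(v)+17),slice(int(u)-16,int(u)+17)); m[sl]=fm[sl]
    pts=np.argwhere(m)[:,::-1].astype(np.float32); c,r=cv2.minEnclosingCircle(pts); print("foot",np.round(c,2),r,np.round(onplane(t,c,.006),4))
plan((.4758,.1275,.116),1.7707)
E
```

```text
[217.   210.97] 79 [[0.4763 0.128  0.139 ]]
foot [196.  177.5] 11.011457443237305 [[0.5821 0.1971 0.006 ]]
foot [223.37 218.58] 10.64424991607666 [[0.4754 0.1274 0.006 ]]
foot [174.67 217.19] 11.672142028808594 [[0.4812 0.25   0.006 ]]
pos [ 0.5336 -0.1495  0.2276] jawyaw 1.773 tiltz [-0.001  0.001 -1.   ] slide [  1.1 282.9 111.8] roll 0.002
```

View pics/t15.png

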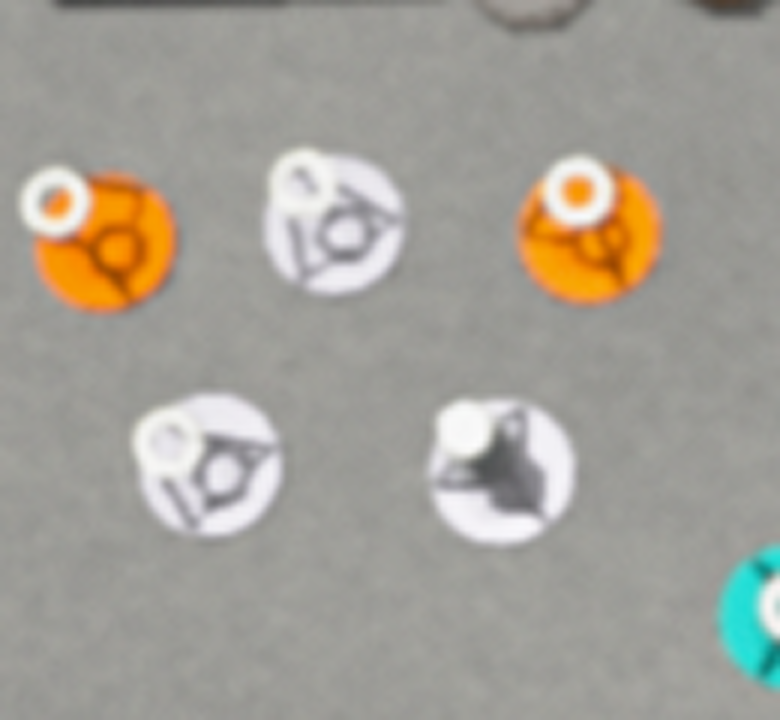

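>>> jog_arm:
  increments:
    - {"slide":[0,30,0],"roll":0,"gripper":0.5}
    - {"slide":[0,65,0],"roll":0,"gripper":0.5}
    - {"slide":[0,100,0],"roll":0,"gripper":0.5}
    - {"slide":[0,135,0],"roll":0,"gripper":0.5}
    - {"slide":[0,170,0],"roll":0,"gripper":0.5}
    - {"slide":[1,205,0],"roll":0,"gripper":0.5}
    - {"slide":[1,240,0],"roll":0,"gripper":0.5}
    - {"slide":[1,265,10],"roll":0,"gripper":0.5}
    - {"slide":[1,283,25],"roll":0,"gripper":0.5}
    - {"slide":[1,283,45],"roll":0,"gripper":0.5}

```text
clock: 20.42
position: [0.4755, 0.1331, 0.1834]
ee_rot: [-0.328, 3.122, 0.005]
force: [-0.2, 0.6, -0.7]
width: 0.497
```

>>> jog_arm:
  increments:
    - {"slide":[0,0,10],"roll":0,"gripper":0.5}
    - {"slide":[0,0,20],"roll":0,"gripper":0.5}
    - {"slide":[0,0,25],"roll":0,"gripper":0.5}
    - {"slide":[0,0,25],"roll":0,"gripper":0.5}
    - {"slide":[0,0,25],"roll":0,"gripper":0.5}
    - {"slide":[0,0,25],"roll":0,"gripper":0.5}
    - {"slide":[0,0,25],"roll":0,"gripper":0.5}
    - {"slide":[0,0,25],"roll":0,"gripper":0.5}
    - {"slide":[0,0,25],"roll":0,"gripper":0.5}
    - {"slide":[0,0,25],"roll":0,"gripper":0.5}

```text
clock: 21.25
position: [0.4766, 0.1269, 0.158]
ee_rot: [-0.315, 3.125, 0.0]
force: [-0.5, -0.2, 1.1]
width: 0.499
```

```bash
python3 - <<'E'
from h import *
plan((.4757,.1276,.116),1.7707)
s=arm.get_image("side")
crop(s,220,110,100,140,5,"s16.png")
g=cv2.cvtColor(s["frame"],cv2.COLOR_BGR2GRAY)
E
```

```text
pos [0.4766 0.1269 0.158 ] jawyaw 1.772 tiltz [ 0.  0. -1.] slide [ 0.8  0.8 42. ] roll 0.001
```

View pics/s16.png

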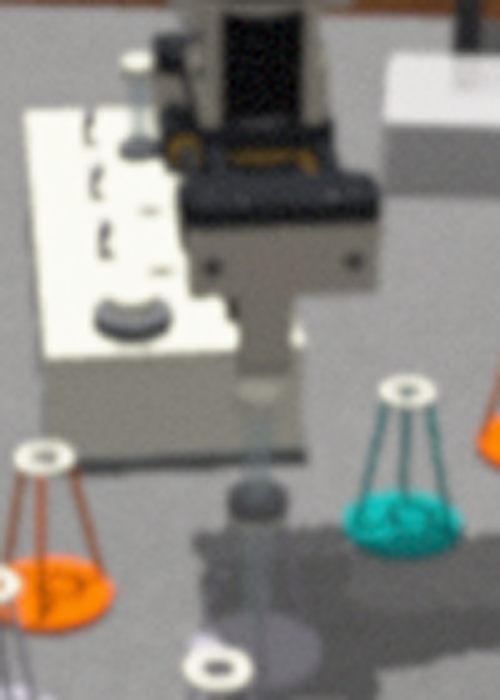

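```bash
python3 - <<'E'
from h import *
s=arm.get_image("side"); p=arm.observe()["position"]; y=np.array([-.1986,.980,0])
print(p,"finger",proj(s,[p+y*.042,p+y*.042+[0,0,.02]]),"tube pred",proj(s,[[.4757,.1276,z] for z in(.139,.105,.083)]))
g=cv2.cvtColor(s["frame"],cv2.COLOR_BGR2GRAY)
for r in (178,182,184,188,190,205,208,210): print(r,g[r,262:284])
E
```

```text
[0.47651564 0.12691187 0.15782693] finger [[272.35917235 187.15300903]
 [272.44526582 178.47532137]] tube pred [[270.38386228 185.84494184]
 [270.27752733 199.62526381]
 [270.21015558 208.31547654]]
178 [248 247 248 248 240 191 128 107 104 107 108 110 107 109 107 127 167 205
 203 179 165 159]
182 [128 127 128 125 121 110 103 102 103 102 102 105  99 105 103 103 116 125
 140 153 158 160]
184 [126 132 127 130 126 112 103 100 103 103 104 105 101 105 103 108 122 131
 140 152 158 160]
188 [127 129 130 129 129 132 141 146 149 149 152 150 147 141 133 130 129 133
 145 155 157 159]
190 [130 128 129 125 123 123 122 129 133 133 135 135 133 126 128 126 130 133
 144 156 158 159]
205 [149 152 155 157 155 147 136 124 121 123 123 125 139 149 155 161 161 159
 160 161 163 162]
208 [158 158 152 129 100  85  82  92  96  96  95  92  85  85  99 126 149 157
 159 162 164 161]
210 [157 157 146 111  83  73  76  78  83  84  83  79  80  77  85 111 144 157
 162 163 163 162]
```

>>> jog_arm:
  increments:
    - {"slide":[1.5,1,5],"roll":0,"gripper":0.5}
    - {"slide":[1.5,1,12],"roll":0,"gripper":0.5}
    - {"slide":[1.5,1,22],"roll":0,"gripper":0.5}
    - {"slide":[1.5,1,32],"roll":0,"gripper":0.45}
    - {"slide":[1.5,1,40],"roll":0,"gripper":0.4}
    - {"slide":[1.5,1,42],"roll":0,"gripper":0.35}
    - {"slide":[1.5,1,42],"roll":0,"gripper":0.3}
    - {"slide":[1.5,1,42],"roll":0,"gripper":0.26}
    - {"slide":[1.5,1,42],"roll":0,"gripper":0.24}
    - {"slide":[1.5,1,42],"roll":0,"gripper":0.23}

```text
clock: 22.18
position: [0.4751, 0.1277, 0.1161]
ee_rot: [-0.315, 3.125, 0.0]
force: [0.7, -0.0, 0.3]
width: 0.235
```

>>> jog_arm:
  increments:
    - {"slide":[0,0,0],"roll":0,"gripper":0.22}
    - {"slide":[0,0,0],"roll":0,"gripper":0.21}
    - {"slide":[0,0,0],"roll":0,"gripper":0.2}
    - {"slide":[0,0,0],"roll":0,"gripper":0.1}
    - {"slide":[0,0,0],"roll":0,"gripper":0}
    - {"slide":[0,0,0],"roll":0,"gripper":0}
    - {"slide":[0,0,0],"roll":0,"gripper":0}
    - {"slide":[0,0,-1],"roll":0,"gripper":0}
    - {"slide":[0,0,-3],"roll":0,"gripper":0}
    - {"slide":[0,0,-6],"roll":0,"gripper":0}

```text
clock: 23.02
position: [0.4744, 0.1273, 0.1215]
ee_rot: [0.315, -3.125, 0.001]
force: [0.1, 0.7, 0.3]
width: 0.206
```

```bash
python3 - <<'E'
from h import *
plan((.4747,.1276,.26),1.7707); s=arm.observe(); print(s["width"]*92,s["force"])
s=arm.get_image("side")
crop(s,220,110,100,140,5,"s17.png")
E
```

```text
pos [0.4744 0.1273 0.1215] jawyaw 1.772 tiltz [-0.001 -0.001 -1.   ] slide [  -0.2    0.2 -138.5] roll 0.001
18.965260438197905 [0.11240344 0.67900802 0.27322949]
```

View pics/s17.png

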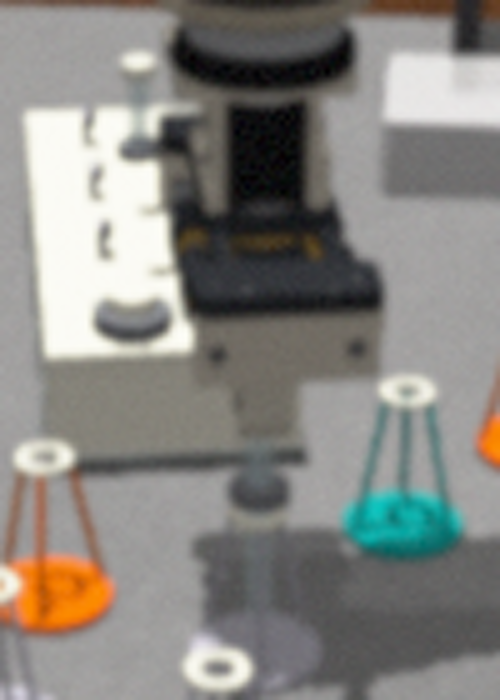

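Tube B is held: its collar at crop (258,490) is just above the ring at (258,515). I lift it straight up.

>>> jog_arm:
  increments:
    - {"slide":[0,0,-5],"roll":0,"gripper":0}
    - {"slide":[0,0,-11],"roll":0,"gripper":0}
    - {"slide":[0,0,-18],"roll":0,"gripper":0}
    - {"slide":[0,0,-25],"roll":0,"gripper":0}
    - {"slide":[0,0,-32],"roll":0,"gripper":0}
    - {"slide":[0,0,-39],"roll":0,"gripper":0}
    - {"slide":[0,0,-46],"roll":0,"gripper":0}
    - {"slide":[0,0,-53],"roll":0,"gripper":0}
    - {"slide":[0,0,-60],"roll":0,"gripper":0}
    - {"slide":[0,0,-68],"roll":0,"gripper":0}

```text
clock: 23.9
position: [0.4747, 0.1275, 0.1904]
ee_rot: [0.315, -3.126, 0.0]
force: [-0.7, 0.1, 0.1]
width: 0.203
```

>>> jog_arm:
  increments:
    - {"slide":[0,0,-10],"roll":0,"gripper":0}
    - {"slide":[0,0,-22],"roll":0,"gripper":0}
    - {"slide":[0,0,-36],"roll":0,"gripper":0}
    - {"slide":[0,0,-50],"roll":0,"gripper":0}
    - {"slide":[0,0,-65],"roll":0,"gripper":0}
    - {"slide":[0,0,-78],"roll":0,"gripper":0}
    - {"slide":[0,0,-85],"roll":0,"gripper":0}
    - {"slide":[0,0,-85],"roll":0,"gripper":0}
    - {"slide":[0,0,-85],"roll":0,"gripper":0}
    - {"slide":[0,0,-85],"roll":0,"gripper":0}

```text
clock: 24.73
position: [0.4744, 0.1274, 0.274]
ee_rot: [0.315, -3.125, 0.0]
force: [-0.5, -0.6, -1.2]
width: 0.205
```

```bash
python3 - <<'E'
from h import *
plan((.5667,-.2098,.275),1.7707); s=arm.observe(); print(s["width"]*92,s["force"])
s=arm.get_image("side")
crop(s,180,40,150,240,2.5,"s18.png")
E
```

```text
pos [0.4744 0.1274 0.274 ] jawyaw 1.772 tiltz [-0.001 -0.    -1.   ] slide [ -23.1 -348.9   -0.9] roll 0.001
18.852510083304875 [-0.49095603 -0.63965129 -1.16188097]
```

View pics/s18.png

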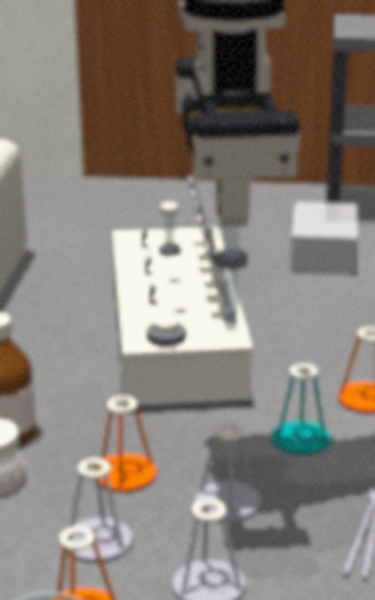

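>>> jog_arm:
  increments:
    - {"slide":[-1,-10,0],"roll":0,"gripper":0}
    - {"slide":[-3,-30,0],"roll":0,"gripper":0}
    - {"slide":[-4,-60,0],"roll":0,"gripper":0}
    - {"slide":[-6,-90,0],"roll":0,"gripper":0}
    - {"slide":[-8,-125,0],"roll":0,"gripper":0}
    - {"slide":[-10,-160,0],"roll":0,"gripper":0}
    - {"slide":[-13,-195,0],"roll":0,"gripper":0}
    - {"slide":[-15,-230,0],"roll":0,"gripper":0}
    - {"slide":[-17,-260,0],"roll":0,"gripper":0}
    - {"slide":[-19,-290,0],"roll":0,"gripper":0}

```text
clock: 25.62
position: [0.551, -0.1557, 0.2742]
ee_rot: [0.314, -3.125, 0.001]
force: [0.3, -0.3, -0.3]
width: 0.203
```

>>> jog_arm:
  increments:
    - {"slide":[-1,-20,0],"roll":0,"gripper":0}
    - {"slide":[-2,-40,0],"roll":0,"gripper":0}
    - {"slide":[-4,-55,0],"roll":0,"gripper":0}
    - {"slide":[-4,-59,0],"roll":0,"gripper":0}
    - {"slide":[-4,-59,0],"roll":0,"gripper":0}
    - {"slide":[-4,-59,15],"roll":0,"gripper":0}
    - {"slide":[-4,-59,35],"roll":0,"gripper":0}
    - {"slide":[-4,-59,55],"roll":0,"gripper":0}
    - {"slide":[-4,-59,75],"roll":0,"gripper":0}
    - {"slide":[-4,-59,85],"roll":0,"gripper":0}

```text
clock: 26.45
position: [0.5657, -0.2078, 0.1873]
ee_rot: [0.318, -3.122, -0.003]
force: [-0.1, 0.0, -0.7]
width: 0.203
```

```bash
python3 - <<'E'
from h import *
plan((.5667,-.2099,.157),1.7707); s=arm.observe(); print(s["width"]*92,s["force"]); p=s["position"]
s=arm.get_image("side")
crop(s,215,80,80,100,7,"s19.png")
print(proj(s,[p-[0,0,.096],[.5667,-.2099,.07]]))
E
```

```text
pos [ 0.5657 -0.2078  0.1873] jawyaw 1.774 tiltz [-0.003  0.002 -1.   ] slide [-0.6 -2.3 30.3] roll 0.003
18.681347055845208 [-0.06252696  0.02865554 -0.72510541]
[[248.89151357 143.4721628 ]
 [248.75847054 150.10449207]]
```

View pics/s19.png

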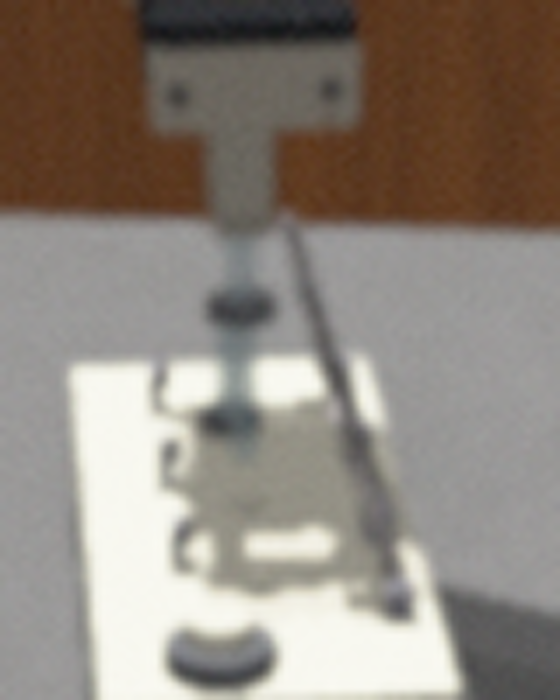

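>>> jog_arm:
  increments:
    - {"slide":[-1,-2,0],"roll":0,"gripper":0}
    - {"slide":[-1,-2,0],"roll":0,"gripper":0}
    - {"slide":[-1,-2,0],"roll":0,"gripper":0}
    - {"slide":[-1,-2,2],"roll":0,"gripper":0}
    - {"slide":[-1,-2,5],"roll":0,"gripper":0}
    - {"slide":[-1,-2,8],"roll":0,"gripper":0}
    - {"slide":[-1,-2,11],"roll":0,"gripper":0}
    - {"slide":[-1,-2,14],"roll":0,"gripper":0}
    - {"slide":[-1,-2,14],"roll":0,"gripper":0}
    - {"slide":[-1,-2,14],"roll":0,"gripper":0}

```text
clock: 27.33
position: [0.5683, -0.2115, 0.1754]
ee_rot: [0.315, -3.125, -0.0]
force: [-0.2, -0.6, -1.2]
width: 0.202
```

```bash
python3 - <<'E'
from h import *
plan((.5667,-.2099,.157),1.7707)
E
```

```text
pos [ 0.5683 -0.2115  0.1754] jawyaw 1.772 tiltz [-0.001  0.    -1.   ] slide [ 1.2  1.9 18.4] roll 0.001
```

>>> jog_arm:
  increments:
    - {"slide":[1.2,1.9,0],"roll":0,"gripper":0}
    - {"slide":[1.2,1.9,0],"roll":0,"gripper":0}
    - {"slide":[1.2,1.9,0],"roll":0,"gripper":0}
    - {"slide":[1.2,1.9,0],"roll":0,"gripper":0}
    - {"slide":[1.2,1.9,3],"roll":0,"gripper":0}
    - {"slide":[1.2,1.9,6],"roll":0,"gripper":0}
    - {"slide":[1.2,1.9,9],"roll":0,"gripper":0}
    - {"slide":[1.2,1.9,12],"roll":0,"gripper":0}
    - {"slide":[1.2,1.9,15],"roll":0,"gripper":0}
    - {"slide":[1.2,1.9,18],"roll":0,"gripper":0}

```text
clock: 28.17
position: [0.5668, -0.21, 0.1573]
ee_rot: [0.315, -3.126, 0.0]
force: [0.3, 0.2, 0.3]
width: 0.207
```

```bash
python3 - <<'E'
from h import *
plan((.5667,-.2099,.107),1.7707); s=arm.observe(); print(s["width"]*92,s["force"],s["ft_torque"])
s=arm.get_image("side")
crop(s,215,80,80,100,7,"s20.png")
E
```

```text
pos [ 0.5668 -0.21    0.1573] jawyaw 1.772 tiltz [-0. -0. -1.] slide [ 0.1  0.1 50.3] roll 0.001
19.015366104692614 [0.29925478 0.23807762 0.34051588] [-0.1059195   0.04270111 -0.02781871]
```

View pics/s20.png

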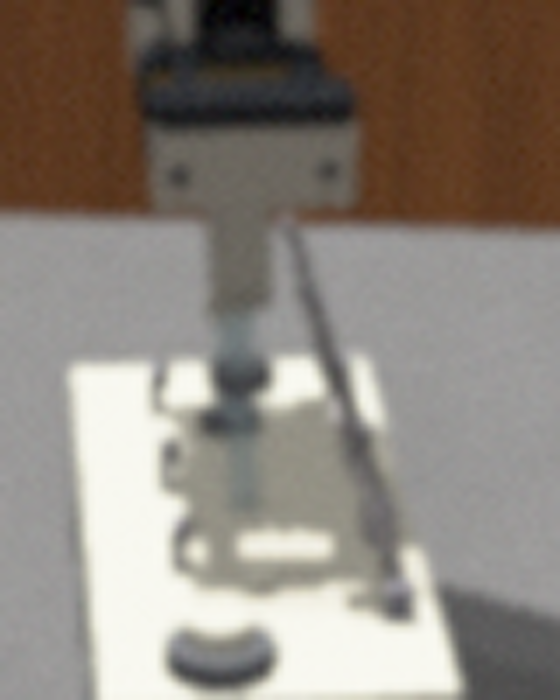

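>>> jog_arm:
  increments:
    - {"slide":[0,0,3],"roll":0,"gripper":0}
    - {"slide":[0,0,6],"roll":0,"gripper":0}
    - {"slide":[0,0,9],"roll":0,"gripper":0}
    - {"slide":[0,0,12],"roll":0,"gripper":0}
    - {"slide":[0,0,15],"roll":0,"gripper":0}
    - {"slide":[0,0,15],"roll":0,"gripper":0}
    - {"slide":[0,0,15],"roll":0,"gripper":0}
    - {"slide":[0,0,15],"roll":0,"gripper":0}
    - {"slide":[0,0,15],"roll":0,"gripper":0}
    - {"slide":[0,0,15],"roll":0,"gripper":0}

```text
clock: 29.05
position: [0.567, -0.2099, 0.1429]
ee_rot: [-0.315, 3.125, -0.0]
force: [-0.5, 0.7, -0.8]
width: 0.207
```

```bash
python3 - <<'E'
from h import *
plan((.5667,-.2099,.107),1.7707); s=arm.observe(); print(s["width"]*92,s["force"],s["ft_torque"])
s=arm.get_image("side")
crop(s,215,80,80,100,7,"s21.png")
E
```

```text
pos [ 0.567  -0.2099  0.1429] jawyaw 1.772 tiltz [ 0.  0. -1.] slide [ 0.3  0.1 35.9] roll 0.001
19.011546115361107 [-0.49556707  0.69820232 -0.82437691] [-0.02186581  0.08433595 -0.03233194]
```

View pics/s21.png

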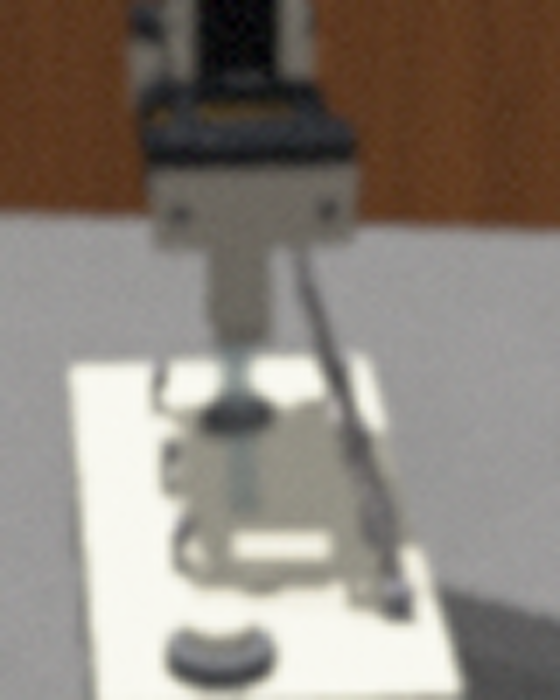

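>>> jog_arm:
  increments:
    - {"slide":[0,0,4],"roll":0,"gripper":0}
    - {"slide":[0,0,8],"roll":0,"gripper":0}
    - {"slide":[0,0,12],"roll":0,"gripper":0}
    - {"slide":[0,0,16],"roll":0,"gripper":0}
    - {"slide":[0,0,20],"roll":0,"gripper":0}
    - {"slide":[0,0,24],"roll":0,"gripper":0}
    - {"slide":[0,0,28],"roll":0,"gripper":0}
    - {"slide":[0,0,31],"roll":0,"gripper":0}
    - {"slide":[0,0,34],"roll":0,"gripper":0}
    - {"slide":[0,0,35],"roll":0,"gripper":0}

```text
clock: 29.93
position: [0.5667, -0.2099, 0.1072]
ee_rot: [0.315, -3.125, -0.0]
force: [0.7, 0.0, -0.1]
width: 0.204
```

```bash
python3 - <<'E'
from h import *
plan((.5667,-.2099,.107),1.7707); s=arm.observe(); print(s["width"]*92,s["force"],s["ft_torque"])
s=arm.get_image("side")
crop(s,215,80,80,100,7,"s22.png")
E
```

```text
pos [ 0.5667 -0.2099  0.1072] jawyaw 1.772 tiltz [-0.001  0.    -1.   ] slide [-0.  -0.   0.2] roll 0.001
18.733069976360294 [ 0.67641207  0.00794376 -0.09217101] [-0.04867876 -0.00969032  0.02358675]
```

View pics/s22.png

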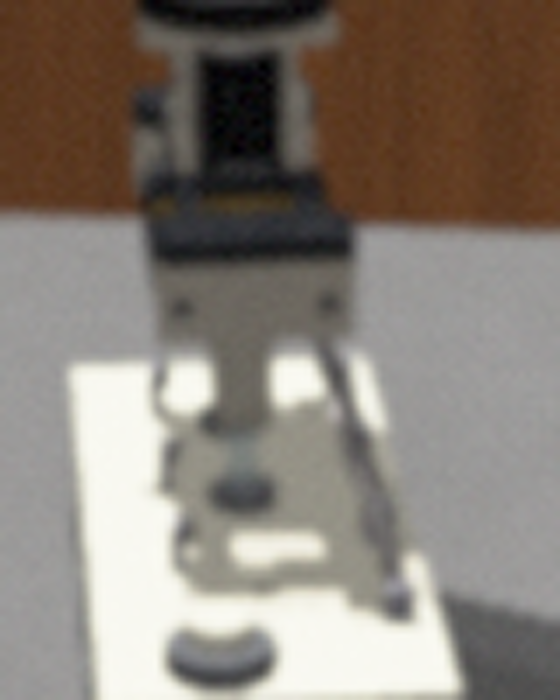

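Release, then lift clear.

>>> jog_arm:
  increments:
    - {"slide":[0,0,0.5],"roll":0,"gripper":0}
    - {"slide":[0,0,0.5],"roll":0,"gripper":0.25}
    - {"slide":[0,0,0.5],"roll":0,"gripper":0.35}
    - {"slide":[0,0,0.5],"roll":0,"gripper":0.4}
    - {"slide":[0,0,0.5],"roll":0,"gripper":0.4}
    - {"slide":[0,0,-5],"roll":0,"gripper":0.4}
    - {"slide":[0,0,-20],"roll":0,"gripper":0.4}
    - {"slide":[0,0,-50],"roll":0,"gripper":0.4}
    - {"slide":[0,0,-80],"roll":0,"gripper":0.4}
    - {"slide":[0,0,-110],"roll":0,"gripper":0.4}

```text
clock: 30.82
position: [0.5665, -0.21, 0.2193]
ee_rot: [0.315, -3.125, -0.0]
force: [1.0, 0.6, -0.0]
width: 0.4
```

```bash
python3 - <<'E'
from h import *
a=np.array([.98,.1986,0]);b=np.array([-.1986,.98,0]);B=np.array([.5508,-.1314,.07])
# +y bay pad: start above open cover
plan(B+a*(-.02)+b*.022+[0,0,.12],.2)
print(arm.observe()["joints"])
s=arm.get_image("side");t=arm.get_image("top")
crop(s,215,80,80,120,6,"s23.png");crop(t,280,110,170,120,4.5,"t23.png")
E
```

```text
pos [ 0.5665 -0.21    0.2193] jawyaw 1.772 tiltz [-0.  0. -1.] slide [ 19.7 102.1  29.3] roll 1.572
[ 0.05234314  0.41164989  0.30371845  1.65418137 -0.13476402  1.09674877
  2.16555455]
```

View pics/s23.png

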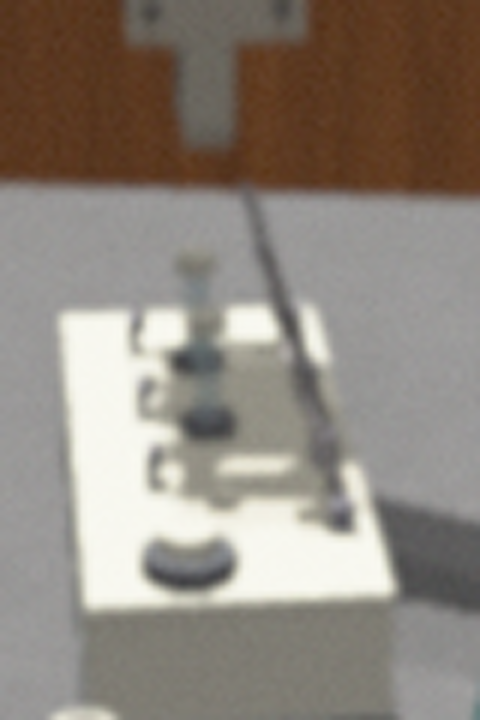

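View pics/t23.png

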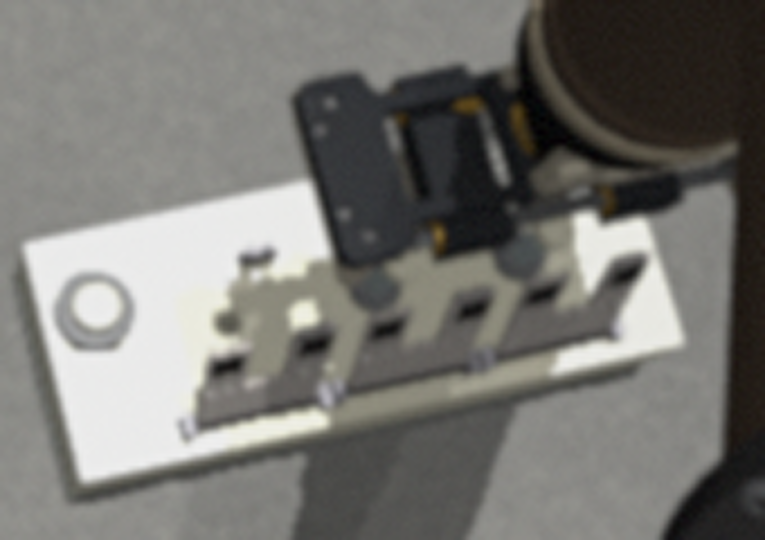

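>>> jog_arm:
  increments:
    - {"slide":[2,10,0],"roll":0.12,"gripper":0}
    - {"slide":[4,20,0],"roll":0.24,"gripper":0}
    - {"slide":[6,30,0],"roll":0.36,"gripper":0}
    - {"slide":[8,40,0],"roll":0.48,"gripper":0}
    - {"slide":[10,50,0],"roll":0.6,"gripper":0}
    - {"slide":[12,60,0],"roll":0.72,"gripper":0}
    - {"slide":[14,70,0],"roll":0.84,"gripper":0}
    - {"slide":[16,80,0],"roll":0.96,"gripper":0}
    - {"slide":[18,92,0],"roll":1.08,"gripper":0}
    - {"slide":[20,102,0],"roll":1.2,"gripper":0}

```text
clock: 31.75
position: [0.5265, -0.1132, 0.2177]
ee_rot: [-1.512, -2.753, -0.0]
force: [0.0, 0.7, 0.6]
width: 0.005
```

>>> jog_arm:
  increments:
    - {"slide":[0,0,0],"roll":0.12,"gripper":0}
    - {"slide":[0,0,0],"roll":0.24,"gripper":0}
    - {"slide":[0,0,0],"roll":0.37,"gripper":0}
    - {"slide":[0,0,10],"roll":0.37,"gripper":0}
    - {"slide":[0,0,20],"roll":0.37,"gripper":0}
    - {"slide":[0,0,28],"roll":0.37,"gripper":0}
    - {"slide":[0,0,28],"roll":0.37,"gripper":0}
    - {"slide":[0,0,28],"roll":0.37,"gripper":0}
    - {"slide":[0,0,28],"roll":0.37,"gripper":0}
    - {"slide":[0,0,28],"roll":0.37,"gripper":0}

```text
clock: 32.58
position: [0.5271, -0.1142, 0.19]
ee_rot: [1.985, 2.434, 0.001]
force: [-0.2, -0.8, -0.0]
width: 0.005
```

```bash
cat >> h.py <<'E'
SA=np.array([.98,.1986,0]);SB=np.array([-.1986,.98,0])
BAY={"p":np.array([.5508,-.1314,.07]),"m":np.array([.5667,-.2099,.07]),"n":np.array([.5826,-.2883,.07])}
E
python3 - <<'E'
from h import *
B=BAY["p"]
plan(B+SA*(-.02)+SB*.022+[0,0,.09],.2)
plan(B+SA*(.012)+SB*.022+[0,0,.0135],.2)
s=arm.observe();print(s["width"],s["force"])
s=arm.get_image("side");t=arm.get_image("top")
crop(s,215,70,80,120,6,"s24.png");crop(t,280,110,170,120,4.5,"t24.png")
E
```

```text
pos [ 0.5271 -0.1142  0.19  ] jawyaw 0.202 tiltz [ 0.001  0.    -1.   ] slide [ 0.5 -0.2 30. ] roll 0.002
pos [ 0.5271 -0.1142  0.19  ] jawyaw 0.202 tiltz [ 0.001  0.    -1.   ] slide [  0.4  31.7 106.5] roll 0.002
0.004927821262831034 [-0.23006199 -0.78822572 -0.04563567]
```

View pics/s24.png

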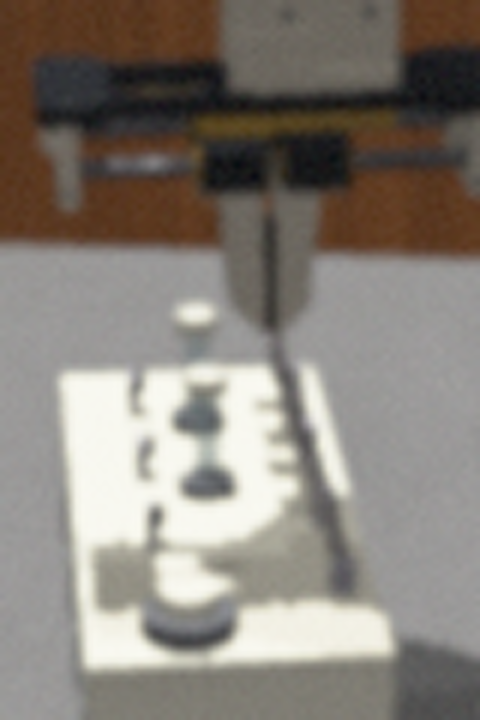

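View pics/t24.png

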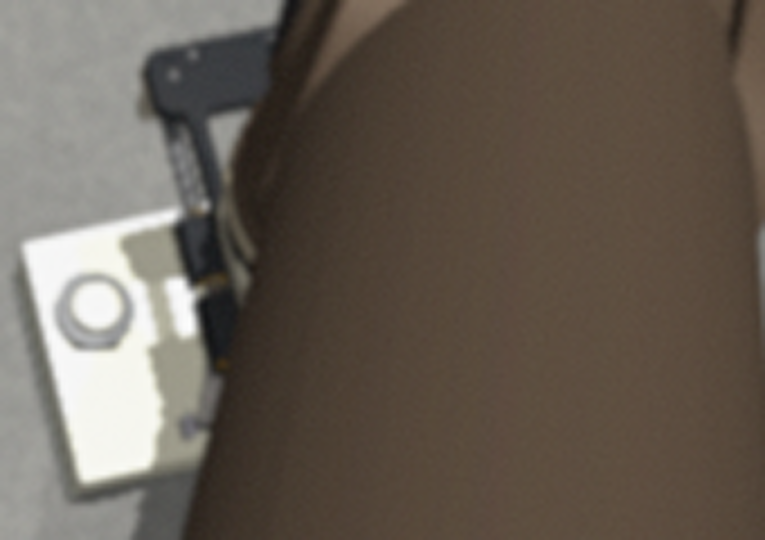

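>>> jog_arm:
  increments:
    - {"slide":[0.5,-10,0],"roll":0,"gripper":0}
    - {"slide":[0.5,-20,0],"roll":0,"gripper":0}
    - {"slide":[0.5,-26,5],"roll":0,"gripper":0}
    - {"slide":[0.5,-26,15],"roll":0,"gripper":0}
    - {"slide":[0.5,-26,28],"roll":0,"gripper":0}
    - {"slide":[0.5,-26,40],"roll":0,"gripper":0}
    - {"slide":[0.5,-26,49],"roll":0,"gripper":0}
    - {"slide":[0.5,-26,49],"roll":0,"gripper":0}
    - {"slide":[0.5,-26,49],"roll":0,"gripper":0}
    - {"slide":[0.5,-26,49],"roll":0,"gripper":0}

```text
clock: 33.52
position: [0.5016, -0.1189, 0.1409]
ee_rot: [1.986, 2.434, 0.0]
force: [-0.3, 0.1, -0.5]
width: 0.007
```

```bash
python3 - <<'E'
from h import *
B=BAY["p"]
plan(B+SA*(-.045)+SB*.022+[0,0,.071],.2)
plan(B+SA*(.008)+SB*.022+[0,0,.0135],.2)
s=arm.observe();print(s["width"],s["force"])
s=arm.get_image("side")
crop(s,215,70,80,120,6,"s25.png")
E
```

```text
pos [ 0.5016 -0.1189  0.1409] jawyaw 0.202 tiltz [ 0. -0. -1.] slide [-0.1  0.8 -0.1] roll 0.002
pos [ 0.5016 -0.1189  0.1409] jawyaw 0.202 tiltz [ 0. -0. -1.] slide [-0.2 53.8 57.4] roll 0.002
0.006709788264368848 [-0.25045817  0.11786048 -0.48232382]
```

View pics/s25.png

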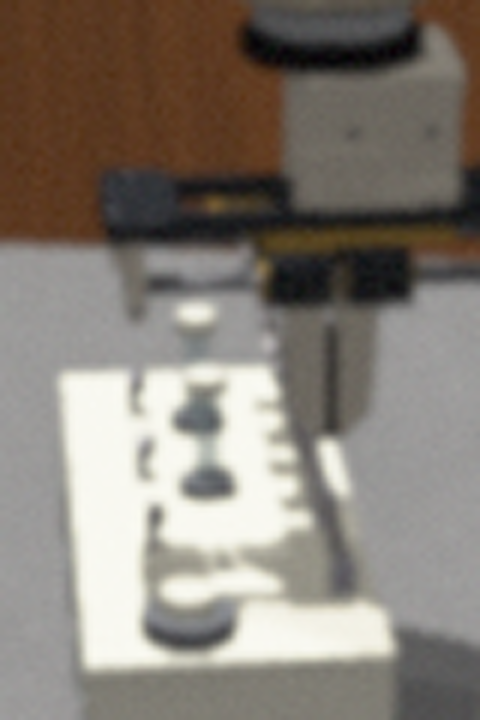

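The fingers at crop (330,430) are behind the upper face of the open cover, as planned. I sweep the cover down along its arc.

>>> jog_arm:
  increments:
    - {"slide":[0,6,0],"roll":0,"gripper":0}
    - {"slide":[0,13,3],"roll":0,"gripper":0}
    - {"slide":[0,20,6],"roll":0,"gripper":0}
    - {"slide":[0,26,11],"roll":0,"gripper":0}
    - {"slide":[0,32,16],"roll":0,"gripper":0}
    - {"slide":[0,37,22],"roll":0,"gripper":0}
    - {"slide":[0,41,28],"roll":0,"gripper":0}
    - {"slide":[0,45,35],"roll":0,"gripper":0}
    - {"slide":[0,49,42],"roll":0,"gripper":0}
    - {"slide":[0,52,47],"roll":0,"gripper":0}

```text
clock: 34.4
position: [0.5522, -0.1082, 0.0925]
ee_rot: [-1.986, -2.433, 0.001]
force: [-0.7, 0.5, 0.2]
width: 0.003
```

```bash
python3 - <<'E'
from h import *
B=BAY["p"]
plan(B+SA*(.010)+SB*.022+[0,0,.0135],.2)
s=arm.observe();print(s["width"],s["force"])
s=arm.get_image("side")
crop(s,215,70,80,120,6,"s26.png")
E
```

```text
pos [ 0.5522 -0.1082  0.0925] jawyaw 0.202 tiltz [-0.001 -0.    -1.   ] slide [-0.5  4.1  9. ] roll 0.002
0.003469514227856341 [-0.66054557  0.48450622  0.15098102]
```

View pics/s26.png

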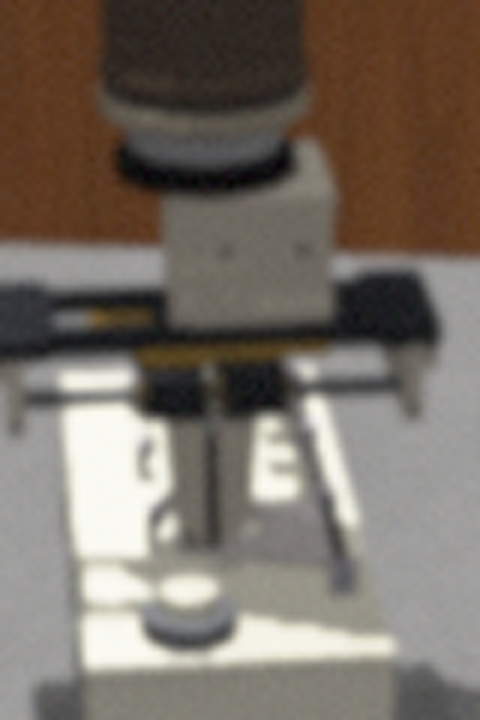

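>>> jog_arm:
  increments:
    - {"slide":[0,2,2],"roll":0,"gripper":0}
    - {"slide":[0,4,4],"roll":0,"gripper":0}
    - {"slide":[0,4,6],"roll":0,"gripper":0}
    - {"slide":[0,4,8],"roll":0,"gripper":0}
    - {"slide":[0,4,9],"roll":0,"gripper":0}
    - {"slide":[0,4,10],"roll":0,"gripper":0}
    - {"slide":[0,4,11],"roll":0,"gripper":0}
    - {"slide":[0,4,11],"roll":0,"gripper":0}
    - {"slide":[0,4,11],"roll":0,"gripper":0}
    - {"slide":[0,4,11],"roll":0,"gripper":0}

```text
clock: 35.28
position: [0.5566, -0.1074, 0.0831]
ee_rot: [1.986, 2.434, 0.001]
force: [-1.6, 0.4, 4.8]
width: 0.007
```

```bash
python3 - <<'E'
from h import *
B=BAY["p"]
plan(B+SA*(.010)+SB*.022+[0,0,.0135],.2)
s=arm.observe();print(s["width"],s["force"])
s=arm.get_image("side")
crop(s,215,70,80,120,6,"s27.png")
E
```

```text
pos [ 0.5566 -0.1074  0.0831] jawyaw 0.202 tiltz [ 0.001  0.    -1.   ] slide [-0.3 -0.4 -0.4] roll 0.002
0.006666505119846517 [-1.55160334  0.44570392  4.84092856]
```

View pics/s27.png

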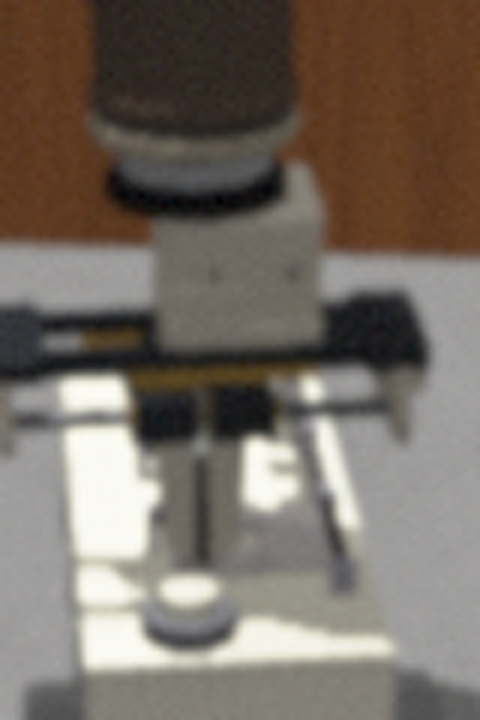

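>>> jog_arm:
  increments:
    - {"slide":[0,0,0.5],"roll":0,"gripper":0}
    - {"slide":[0,0,1],"roll":0,"gripper":0}
    - {"slide":[0,0,1.5],"roll":0,"gripper":0}
    - {"slide":[0,0,2],"roll":0,"gripper":0}
    - {"slide":[0,0,2.5],"roll":0,"gripper":0}
    - {"slide":[0,0,2.5],"roll":0,"gripper":0}
    - {"slide":[0,0,2.5],"roll":0,"gripper":0}
    - {"slide":[0,0,2.5],"roll":0,"gripper":0}
    - {"slide":[0,0,2.5],"roll":0,"gripper":0}
    - {"slide":[0,0,2.5],"roll":0,"gripper":0}

```text
clock: 36.17
position: [0.5567, -0.1076, 0.0811]
ee_rot: [1.986, 2.433, 0.002]
force: [-3.8, 1.4, 12.4]
width: 0.007
```

>>> jog_arm:
  increments:
    - {"slide":[0,0,0.5],"roll":0,"gripper":0}
    - {"slide":[0,0,1],"roll":0,"gripper":0}
    - {"slide":[0,0,1.5],"roll":0,"gripper":0}
    - {"slide":[0,0,2],"roll":0,"gripper":0}
    - {"slide":[0,0,2.5],"roll":0,"gripper":0}
    - {"slide":[0,0,2.5],"roll":0,"gripper":0}
    - {"slide":[0,0,2.5],"roll":0,"gripper":0}
    - {"slide":[0,0,2.5],"roll":0,"gripper":0}
    - {"slide":[0,0,2.5],"roll":0,"gripper":0}
    - {"slide":[0,0,2.5],"roll":0,"gripper":0}

```text
clock: 37.0
position: [0.5567, -0.1077, 0.0793]
ee_rot: [1.986, 2.433, 0.002]
force: [-5.6, 0.9, 21.8]
width: 0.0
```

>>> jog_arm:
  increments:
    - {"slide":[0,0,-3],"roll":0,"gripper":0}
    - {"slide":[0,0,-6],"roll":0,"gripper":0}
    - {"slide":[0,0,-12],"roll":0,"gripper":0}
    - {"slide":[0,0,-25],"roll":0,"gripper":0}
    - {"slide":[0,0,-50],"roll":0,"gripper":0}
    - {"slide":[0,0,-80],"roll":0,"gripper":0}
    - {"slide":[0,0,-110],"roll":0,"gripper":0}
    - {"slide":[0,0,-110],"roll":0,"gripper":0}
    - {"slide":[0,0,-110],"roll":0,"gripper":0}
    - {"slide":[0,0,-110],"roll":0,"gripper":0}

```text
clock: 37.83
position: [0.5559, -0.1071, 0.1873]
ee_rot: [-1.985, -2.434, -0.0]
force: [-0.0, 0.2, -0.3]
width: 0.003
```

```bash
python3 - <<'E'
from h import *
B=BAY["m"]
plan(B+SA*(-.045)+SB*.022+[0,0,.12],.2)
s=arm.observe();print(s["width"],s["force"])
s=arm.get_image("side")
crop(s,215,70,80,120,6,"s28.png")
E
```

```text
pos [ 0.5559 -0.1071  0.1873] jawyaw 0.202 tiltz [-0.  0. -1.] slide [-80.8 -55.1  -2.7] roll 0.002
0.0033208218613130663 [-0.01731557  0.20512723 -0.27160776]
```

View pics/s28.png

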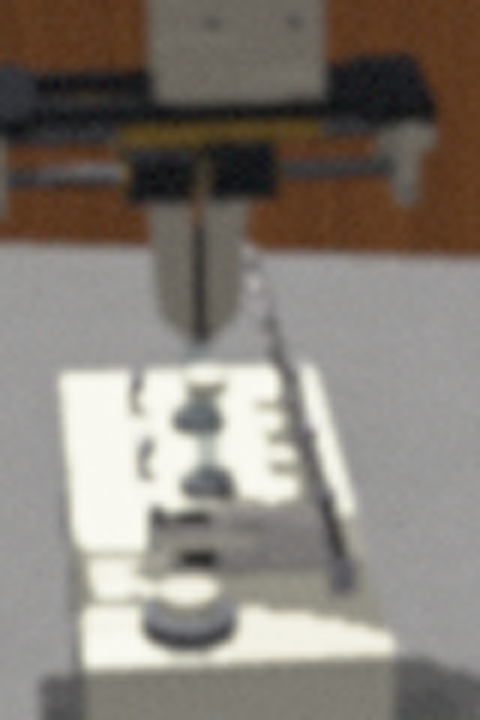

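>>> jog_arm:
  increments:
    - {"slide":[-20,-14,0],"roll":0,"gripper":0}
    - {"slide":[-40,-28,0],"roll":0,"gripper":0}
    - {"slide":[-60,-42,0],"roll":0,"gripper":0}
    - {"slide":[-81,-55,0],"roll":0,"gripper":0}
    - {"slide":[-81,-55,0],"roll":0,"gripper":0}
    - {"slide":[-81,-55,0],"roll":0,"gripper":0}
    - {"slide":[-81,-55,10],"roll":0,"gripper":0}
    - {"slide":[-81,-55,25],"roll":0,"gripper":0}
    - {"slide":[-81,-55,40],"roll":0,"gripper":0}
    - {"slide":[-81,-55,46],"roll":0,"gripper":0}

```text
clock: 38.72
position: [0.5178, -0.1957, 0.1388]
ee_rot: [-1.981, -2.434, 0.002]
force: [-1.0, -0.7, -0.1]
width: 0.006
```

```bash
python3 - <<'E'
from h import *
B=BAY["m"]
plan(B+SA*(-.045)+SB*.022+[0,0,.071],.2)
s=arm.get_image("side")
crop(s,215,70,80,120,6,"s29.png")
t=arm.get_image("top");crop(t,280,110,170,120,4.5,"t29.png")
E
```

```text
pos [ 0.5178 -0.1957  0.1388] jawyaw 0.204 tiltz [-0.003  0.001 -1.   ] slide [-1.6  0.1 -2.2] roll 0.004
```

View pics/s29.png

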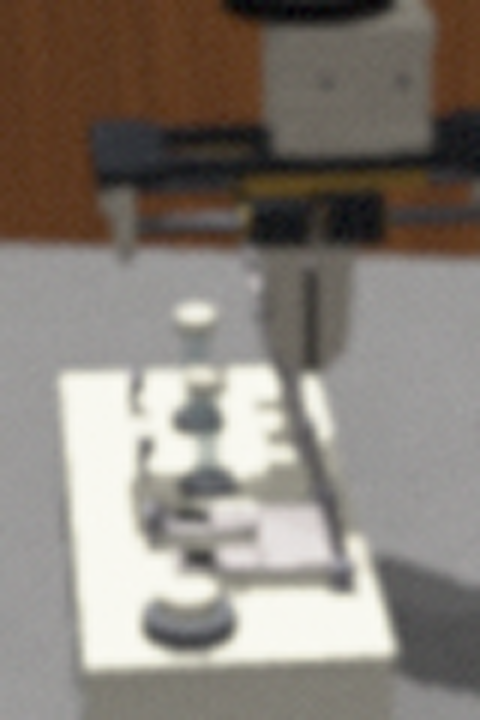

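View pics/t29.png

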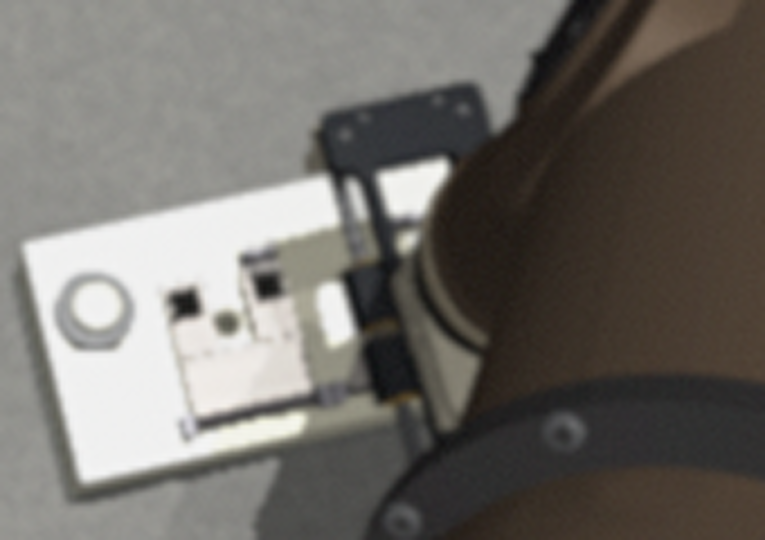

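>>> jog_arm:
  increments:
    - {"slide":[-1,6,0],"roll":0,"gripper":0}
    - {"slide":[-1,13,2],"roll":0,"gripper":0}
    - {"slide":[-1,20,5],"roll":0,"gripper":0}
    - {"slide":[-1,26,10],"roll":0,"gripper":0}
    - {"slide":[-1,32,15],"roll":0,"gripper":0}
    - {"slide":[-1,37,21],"roll":0,"gripper":0}
    - {"slide":[-1,41,27],"roll":0,"gripper":0}
    - {"slide":[-1,45,34],"roll":0,"gripper":0}
    - {"slide":[-1,49,41],"roll":0,"gripper":0}
    - {"slide":[-1,53,46],"roll":0,"gripper":0}

```text
clock: 39.65
position: [0.5705, -0.1882, 0.0945]
ee_rot: [-1.986, -2.433, 0.001]
force: [-1.3, 0.4, 1.1]
width: 0.002
```

```bash
python3 - <<'E'
from h import *
B=BAY["m"]
plan(B+SA*(.010)+SB*.022+[0,0,.0095],.2)
s=arm.observe();print(s["width"],s["force"])
s=arm.get_image("side")
crop(s,215,70,80,120,6,"s30.png")
E
```

```text
pos [ 0.5705 -0.1882  0.0945] jawyaw 0.202 tiltz [-0.001  0.    -1.   ] slide [ 1.5  2.  15. ] roll 0.002
0.00243864878283845 [-1.335399    0.37322346  1.08510404]
```

View pics/s30.png

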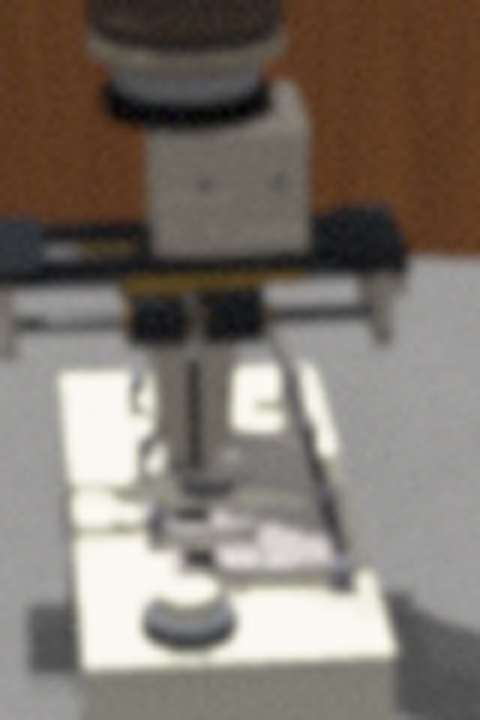

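>>> jog_arm:
  increments:
    - {"slide":[1.5,1,2],"roll":0,"gripper":0}
    - {"slide":[1.5,2,4],"roll":0,"gripper":0}
    - {"slide":[1.5,2,6],"roll":0,"gripper":0}
    - {"slide":[1.5,2,8],"roll":0,"gripper":0}
    - {"slide":[1.5,2,10],"roll":0,"gripper":0}
    - {"slide":[1.5,2,12],"roll":0,"gripper":0}
    - {"slide":[1.5,2,14],"roll":0,"gripper":0}
    - {"slide":[1.5,2,16],"roll":0,"gripper":0}
    - {"slide":[1.5,2,17],"roll":0,"gripper":0}
    - {"slide":[1.5,2,17],"roll":0,"gripper":0}

```text
clock: 40.53
position: [0.5729, -0.1865, 0.0815]
ee_rot: [1.986, 2.433, 0.004]
force: [-8.0, 5.0, 33.4]
width: 0.004
```

>>> jog_arm:
  increments:
    - {"slide":[0,0,-3],"roll":0,"gripper":0}
    - {"slide":[0,0,-6],"roll":0,"gripper":0}
    - {"slide":[0,0,-12],"roll":0,"gripper":0}
    - {"slide":[0,0,-25],"roll":0,"gripper":0}
    - {"slide":[0,0,-50],"roll":0,"gripper":0}
    - {"slide":[0,0,-80],"roll":0,"gripper":0}
    - {"slide":[0,0,-110],"roll":0,"gripper":0}
    - {"slide":[0,0,-110],"roll":0,"gripper":0}
    - {"slide":[0,0,-110],"roll":0,"gripper":0}
    - {"slide":[0,0,-110],"roll":0,"gripper":0}

```text
clock: 41.37
position: [0.572, -0.186, 0.1882]
ee_rot: [-1.986, -2.434, 0.0]
force: [0.3, 0.1, -0.1]
width: 0.004
```

```bash
python3 - <<'E'
from h import *
B=BAY["n"]
plan(B+SA*(-.045)+SB*.022+[0,0,.12],.2)
s=arm.observe();print(s["width"],s["force"])
s=arm.get_image("side")
crop(s,215,70,80,120,6,"s31.png")
E
```

```text
pos [ 0.572  -0.186   0.1882] jawyaw 0.202 tiltz [-0.001  0.    -1.   ] slide [-80.2 -55.1  -1.8] roll 0.002
0.004431144580288398 [ 0.27471123  0.06682931 -0.13929476]
```

View pics/s31.png

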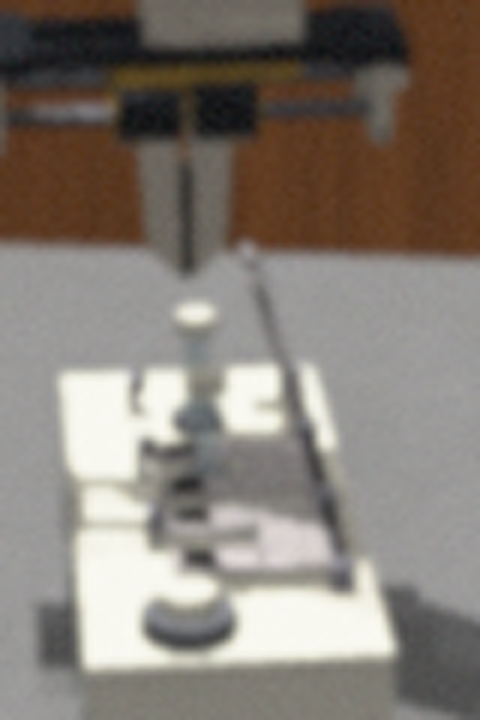

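The middle cover (about (260,470) in the crop) stays flat. I do the last one, nearest -y.

>>> jog_arm:
  increments:
    - {"slide":[-20,-14,0],"roll":0,"gripper":0}
    - {"slide":[-40,-28,0],"roll":0,"gripper":0}
    - {"slide":[-60,-42,0],"roll":0,"gripper":0}
    - {"slide":[-80,-55,0],"roll":0,"gripper":0}
    - {"slide":[-80,-55,0],"roll":0,"gripper":0}
    - {"slide":[-80,-55,0],"roll":0,"gripper":0}
    - {"slide":[-80,-55,10],"roll":0,"gripper":0}
    - {"slide":[-80,-55,25],"roll":0,"gripper":0}
    - {"slide":[-80,-55,40],"roll":0,"gripper":0}
    - {"slide":[-80,-55,46],"roll":0,"gripper":0}

```text
clock: 42.25
position: [0.534, -0.2732, 0.1396]
ee_rot: [-1.981, -2.433, 0.001]
force: [0.0, 0.0, 0.2]
width: 0.007
```

```bash
python3 - <<'E'
from h import *
B=BAY["n"]
plan(B+SA*(-.045)+SB*.022+[0,0,.071],.2)
s=arm.get_image("side")
crop(s,215,70,80,120,6,"s32.png")
t=arm.get_image("top");crop(t,280,110,170,120,4.5,"t32.png")
E
```

```text
pos [ 0.534  -0.2732  0.1396] jawyaw 0.204 tiltz [-0.003  0.002 -1.   ] slide [-2.4 -0.4 -1.4] roll 0.004
```

View pics/s32.png

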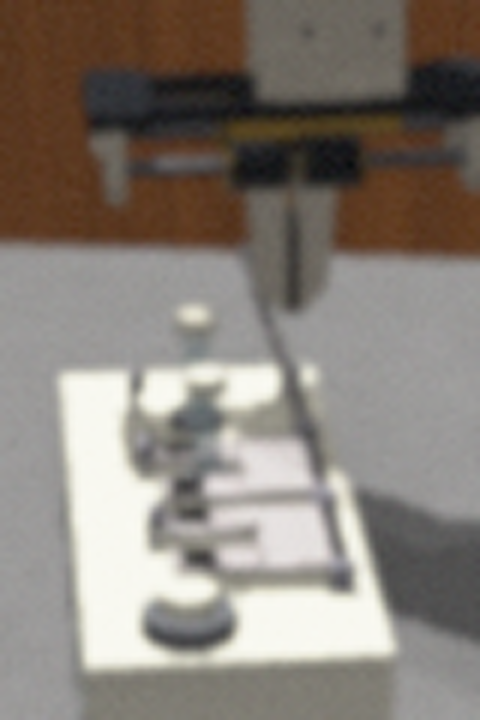

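View pics/t32.png

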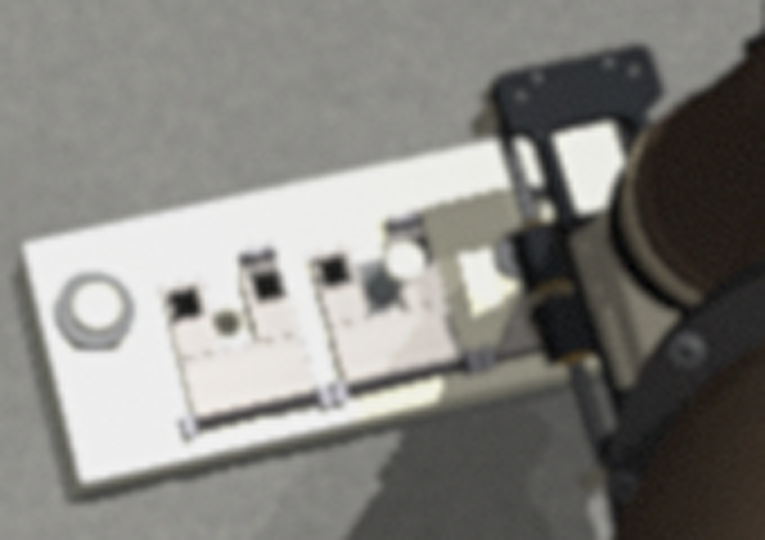

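Two covers are shut. I sweep the third.

>>> jog_arm:
  increments:
    - {"slide":[-1,6,0],"roll":0,"gripper":0}
    - {"slide":[-1,13,2],"roll":0,"gripper":0}
    - {"slide":[-0.5,20,5],"roll":0,"gripper":0}
    - {"slide":[0,26,10],"roll":0,"gripper":0}
    - {"slide":[0,32,15],"roll":0,"gripper":0}
    - {"slide":[0,37,21],"roll":0,"gripper":0}
    - {"slide":[0,41,27],"roll":0,"gripper":0}
    - {"slide":[0,45,34],"roll":0,"gripper":0}
    - {"slide":[0,49,41],"roll":0,"gripper":0}
    - {"slide":[0,53,46],"roll":0,"gripper":0}

```text
clock: 43.18
position: [0.5862, -0.265, 0.0955]
ee_rot: [-1.986, -2.433, 0.001]
force: [-0.5, 0.7, 0.1]
width: 0.009
```

```bash
python3 - <<'E'
from h import *
B=BAY["n"]
plan(B+SA*(.010)+SB*.022+[0,0,.0095],.2)
s=arm.observe();print(s["width"],s["force"])
s=arm.get_image("side")
crop(s,215,70,80,120,6,"s33.png")
E
```

```text
pos [ 0.5862 -0.265   0.0955] jawyaw 0.202 tiltz [-0.001  0.    -1.   ] slide [-0.1  1.9 16. ] roll 0.002
0.009476543113045835 [-0.5003393   0.67538115  0.07366648]
```

View pics/s33.png

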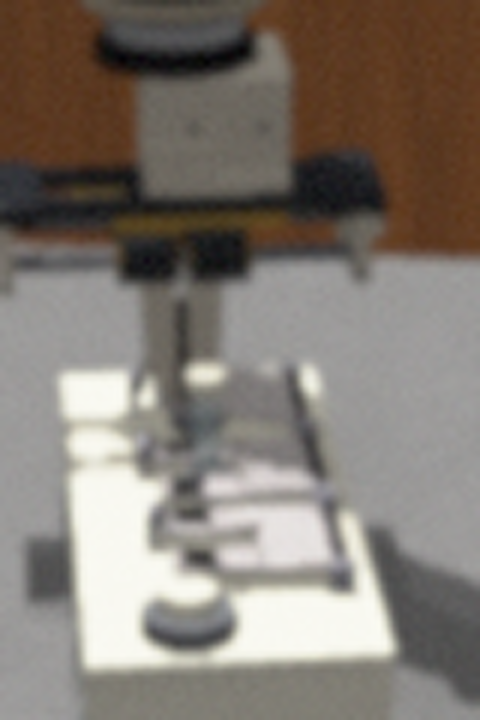

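>>> jog_arm:
  increments:
    - {"slide":[0,1,2],"roll":0,"gripper":0}
    - {"slide":[0,2,4],"roll":0,"gripper":0}
    - {"slide":[0,2,6],"roll":0,"gripper":0}
    - {"slide":[0,2,8],"roll":0,"gripper":0}
    - {"slide":[0,2,10],"roll":0,"gripper":0}
    - {"slide":[0,2,12],"roll":0,"gripper":0}
    - {"slide":[0,2,14],"roll":0,"gripper":0}
    - {"slide":[0,2,15],"roll":0,"gripper":0}
    - {"slide":[0,2,16],"roll":0,"gripper":0}
    - {"slide":[0,2,16],"roll":0,"gripper":0}

```text
clock: 44.07
position: [0.5889, -0.2649, 0.082]
ee_rot: [1.986, 2.433, 0.002]
force: [-2.4, 3.0, 14.4]
width: 0.008
```

>>> jog_arm:
  increments:
    - {"slide":[0,0,-3],"roll":0,"gripper":0}
    - {"slide":[0,0,-6],"roll":0,"gripper":0}
    - {"slide":[0,0,-12],"roll":0,"gripper":0}
    - {"slide":[0,0,-25],"roll":0,"gripper":0}
    - {"slide":[0,0,-50],"roll":0,"gripper":0}
    - {"slide":[0,0,-80],"roll":0,"gripper":0}
    - {"slide":[0,0,-115],"roll":0,"gripper":0}
    - {"slide":[0,0,-115],"roll":0,"gripper":0}
    - {"slide":[0,0,-115],"roll":0,"gripper":0}
    - {"slide":[0,0,-115],"roll":0,"gripper":0}

```text
clock: 44.9
position: [0.5882, -0.2646, 0.1961]
ee_rot: [1.986, 2.434, 0.001]
force: [0.4, -0.2, -0.4]
width: 0.004
```

```bash
python3 - <<'E'
from h import *
t=arm.get_image("top");s=arm.get_image("side")
crop(s,215,70,80,120,6,"s34.png");crop(t,280,110,170,120,4.5,"t34.png")
t0=dict(np.load("/tmp/top0.npz"))
print(onplane(t0,[301.8,178.6],.085))
plan(BAY["p"]+SB*.075+[0,0,.06],.2)
E
```

```text
[[ 0.55548468 -0.0631477   0.085     ]]
pos [ 0.5877 -0.2642  0.1948] jawyaw 0.202 tiltz [-0.002  0.001 -1.   ] slide [212.5  -9.3  65. ] roll 0.002
```

View pics/s34.png

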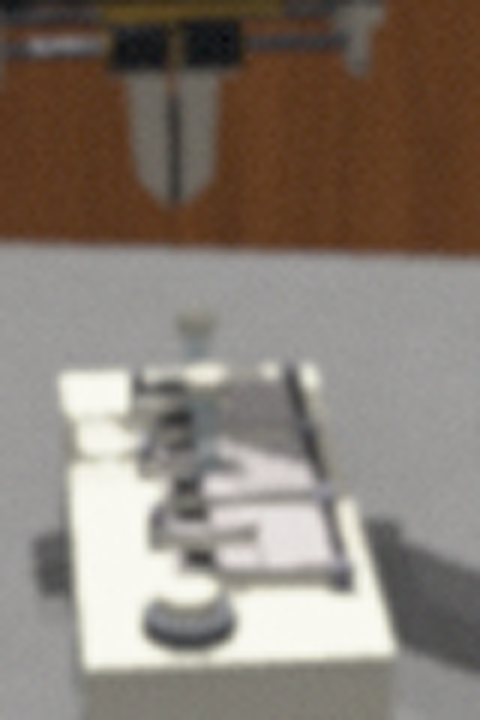

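View pics/t34.png

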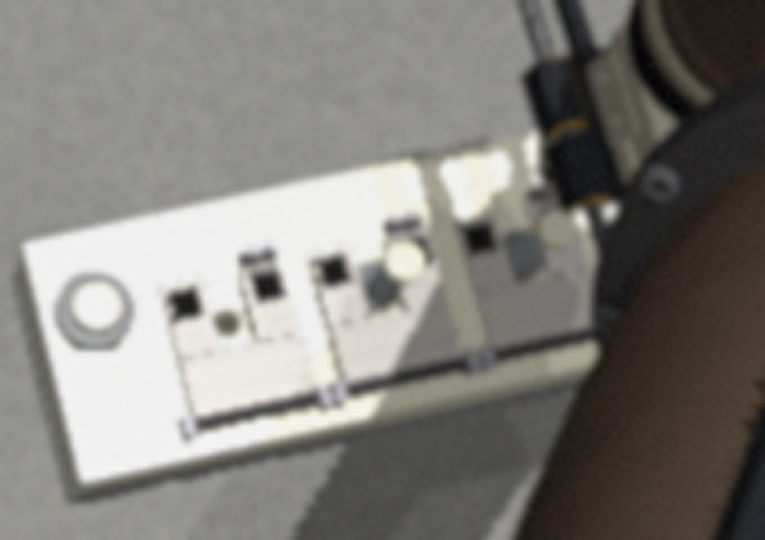

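```bash
python3 - <<'E'
from h import *
t=arm.get_image("top")
g=cv2.cvtColor(t["frame"],cv2.COLOR_BGR2GRAY);D=t["depth"]
crop(t,290,165,25,28,20,"but.png")
def pt(u,v):
    n=cv2.undistortPoints(np.array([[[u,v]]],float),t["intrinsics"],t["dist_coeffs"]).reshape(2)
    return t["R"].T@(np.array([n[0],n[1],1])*D[int(v),int(u)]-t["t"])
for u,v in ((302,178),(301,177),(303,179),(302,184),(292,180),(310,178),(322,193),(330,190)): print(u,v,g[v,u],np.round(pt(u,v),4))
E
```

```text
302 178 240 [ 0.5553 -0.0629  0.092 ]
301 177 239 [ 0.5571 -0.0603  0.0948]
303 179 240 [ 0.5534 -0.0653  0.0899]
302 184 157 [ 0.5429 -0.0632  0.0841]
292 180 177 [ 0.553  -0.0404  0.0835]
310 178 227 [ 0.5596 -0.0842  0.071 ]
322 193 235 [ 0.521  -0.1088  0.0822]
330 190 233 [ 0.527  -0.1272  0.0856]
```

View pics/but.png

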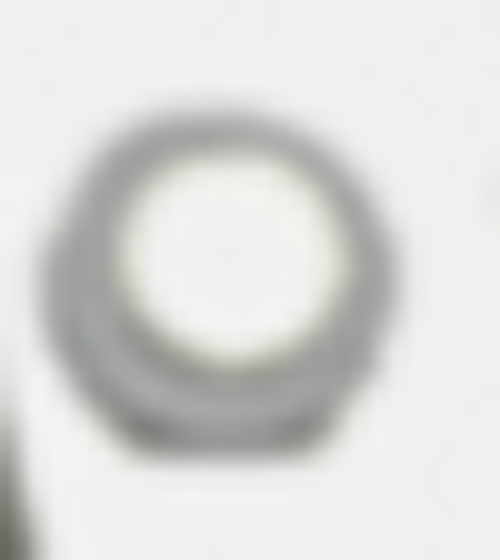

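```bash
python3 - <<'E'
from h import *
t=arm.get_image("top")
P=onplane(t,[301.4,177.4],.092)[0];print(P)
plan(P+[0,0,.028],.2)
s=arm.get_image("side");crop(s,225,120,60,60,8,"s35.png")
E
```

```text
[ 0.55677823 -0.06154054  0.092     ]
pos [ 0.5878 -0.2644  0.1947] jawyaw 0.202 tiltz [-0.002  0.001 -1.   ] slide [204.8  10.4  74.9] roll 0.002
```

>>> jog_arm:
  increments:
    - {"slide":[20,0,0],"roll":0,"gripper":0}
    - {"slide":[45,-2,0],"roll":0,"gripper":0}
    - {"slide":[75,-3,0],"roll":0,"gripper":0}
    - {"slide":[105,-4,0],"roll":0,"gripper":0}
    - {"slide":[135,-4,0],"roll":0,"gripper":0}
    - {"slide":[165,-4,0],"roll":0,"gripper":0}
    - {"slide":[185,-4,0],"roll":0,"gripper":0}
    - {"slide":[200,-4,0],"roll":0,"gripper":0}
    - {"slide":[205,-4,0],"roll":0,"gripper":0}
    - {"slide":[205,-4,0],"roll":0,"gripper":0}

```text
clock: 45.98
position: [0.5432, -0.0633, 0.1954]
ee_rot: [-1.983, -2.436, 0.0]
force: [1.0, 0.1, -0.0]
width: 0.008
```

```bash
python3 - <<'E'
from h import *
plan((.5565,-.0615,.12),.2)
t=arm.get_image("top");s=arm.get_image("side")
crop(s,215,70,80,120,6,"s36.png");crop(t,280,110,170,120,4.5,"t36.png")
E
```

```text
pos [ 0.5432 -0.0633  0.1954] jawyaw 0.204 tiltz [-0.001  0.    -1.   ] slide [-1.  13.5 75.4] roll 0.004
```

View pics/s36.png

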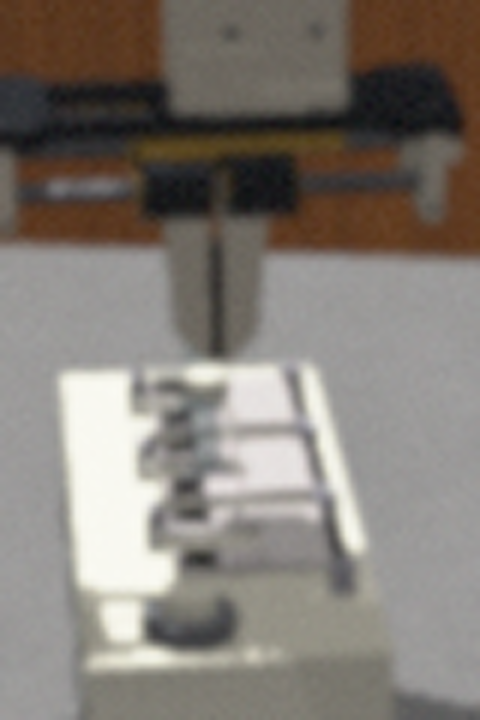

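View pics/t36.png

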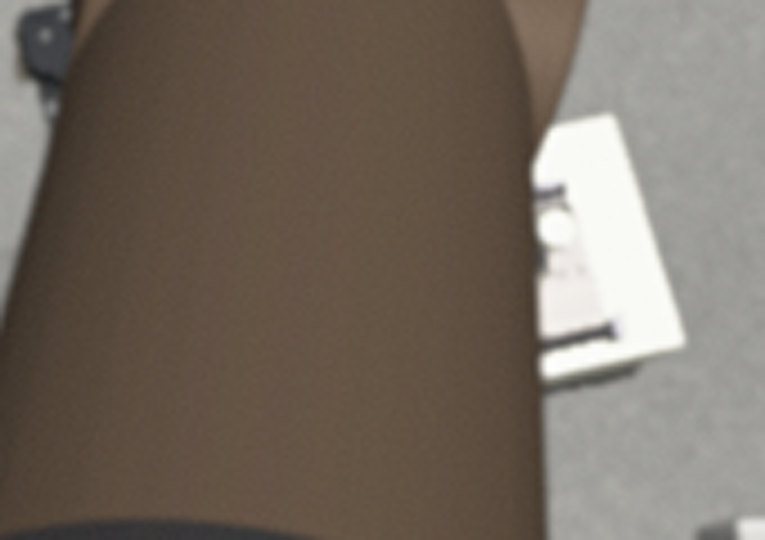

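```bash
python3 - <<'E'
from h import *
t=arm.get_image("top")
print(onplane(t,[[555/4.5+280-.4,228/4.5+110-.4],[405/4.5+280-.4,258/4.5+110-.4]],[.13,.13]), "bays n,m", BAY["n"],BAY["m"])
E
```

```text
[[ 0.58273838 -0.28728863  0.13      ]
 [ 0.5687902  -0.21027579  0.13      ]] bays n,m [ 0.5826 -0.2883  0.07  ] [ 0.5667 -0.2099  0.07  ]
```

>>> jog_arm:
  increments:
    - {"slide":[-1,5,5],"roll":0,"gripper":0}
    - {"slide":[-1,10,15],"roll":0,"gripper":0}
    - {"slide":[-1,13.5,30],"roll":0,"gripper":0}
    - {"slide":[-1,13.5,50],"roll":0,"gripper":0}
    - {"slide":[-1,13.5,65],"roll":0,"gripper":0}
    - {"slide":[-1,13.5,75],"roll":0,"gripper":0}
    - {"slide":[-1,13.5,80],"roll":0,"gripper":0}
    - {"slide":[-1,13.5,85],"roll":0,"gripper":0}
    - {"slide":[-1,13.5,90],"roll":0,"gripper":0}
    - {"slide":[-1,13.5,90],"roll":0,"gripper":0}

```text
clock: 46.97
position: [0.5568, -0.063, 0.1052]
ee_rot: [-1.986, -2.434, 0.0]
force: [-0.4, 0.4, -0.6]
width: 0.001
```

```bash
python3 - <<'E'
from h import *
plan((.5565,-.0615,.092),.2)
s=arm.get_image("side");crop(s,225,100,60,90,8,"s37.png")
E
```

```text
pos [ 0.5568 -0.063   0.1052] jawyaw 0.202 tiltz [-0. -0. -1.] slide [ 1.5  0.1 13.2] roll 0.002
```

View pics/s37.png

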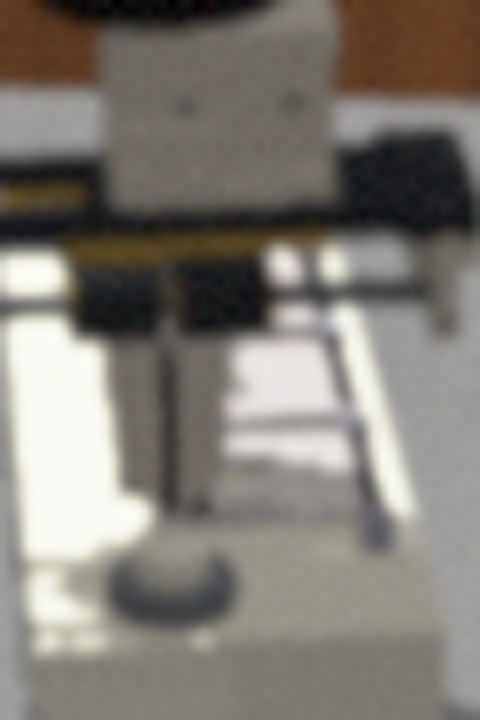

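>>> jog_arm:
  increments:
    - {"slide":[1.5,0,4],"roll":0,"gripper":0}
    - {"slide":[1.5,0,8],"roll":0,"gripper":0}
    - {"slide":[1.5,0,11],"roll":0,"gripper":0}
    - {"slide":[1.5,0,13],"roll":0,"gripper":0}
    - {"slide":[1.5,0,15],"roll":0,"gripper":0}
    - {"slide":[1.5,0,17],"roll":0,"gripper":0}
    - {"slide":[1.5,0,18],"roll":0,"gripper":0}
    - {"slide":[1.5,0,18],"roll":0,"gripper":0}
    - {"slide":[1.5,0,18],"roll":0,"gripper":0}
    - {"slide":[1.5,0,18],"roll":0,"gripper":0}

```text
clock: 47.85
position: [0.5564, -0.0613, 0.0879]
ee_rot: [-1.986, -2.434, -0.0]
force: [-1.6, 1.4, 5.1]
width: 0.007
```

>>> jog_arm:
  increments:
    - {"slide":[0,0,1],"roll":0,"gripper":0}
    - {"slide":[0,0,2],"roll":0,"gripper":0}
    - {"slide":[0,0,3],"roll":0,"gripper":0}
    - {"slide":[0,0,4],"roll":0,"gripper":0}
    - {"slide":[0,0,4],"roll":0,"gripper":0}
    - {"slide":[0,0,4],"roll":0,"gripper":0}
    - {"slide":[0,0,4],"roll":0,"gripper":0}
    - {"slide":[0,0,4],"roll":0,"gripper":0}
    - {"slide":[0,0,4],"roll":0,"gripper":0}
    - {"slide":[0,0,4],"roll":0,"gripper":0}

```text
clock: 48.68
position: [0.5567, -0.0614, 0.0858]
ee_rot: [-1.987, -2.434, -0.003]
force: [-10.9, 3.7, 32.4]
width: 0.006
```

>>> jog_arm:
  increments:
    - {"slide":[0,0,-4],"roll":0,"gripper":0}
    - {"slide":[0,0,-8],"roll":0,"gripper":0}
    - {"slide":[0,0,-16],"roll":0,"gripper":0}
    - {"slide":[0,0,-35],"roll":0,"gripper":0}
    - {"slide":[0,0,-65],"roll":0,"gripper":0}
    - {"slide":[0,0,-95],"roll":0,"gripper":0}
    - {"slide":[0,0,-125],"roll":0,"gripper":0}
    - {"slide":[0,-30,-150],"roll":0,"gripper":0}
    - {"slide":[0,-60,-165],"roll":0,"gripper":0}
    - {"slide":[0,-100,-165],"roll":0,"gripper":0}

```text
clock: 49.52
position: [0.4608, -0.0823, 0.2516]
ee_rot: [1.982, 2.43, 0.005]
force: [0.3, -1.0, 0.5]
width: 0.006
```

>>> jog_arm:
  increments:
    - {"slide":[-30,-20,0],"roll":0,"gripper":0}
    - {"slide":[-70,-20,0],"roll":0,"gripper":0}
    - {"slide":[-110,-20,0],"roll":0,"gripper":0}
    - {"slide":[-150,-20,0],"roll":0,"gripper":0}
    - {"slide":[-190,-20,0],"roll":0,"gripper":0}
    - {"slide":[-230,-20,0],"roll":0,"gripper":0}
    - {"slide":[-270,-20,0],"roll":0,"gripper":0}
    - {"slide":[-300,-20,0],"roll":0,"gripper":0}
    - {"slide":[-300,-20,0],"roll":0,"gripper":0}
    - {"slide":[-300,-20,0],"roll":0,"gripper":0}

```text
clock: 50.35
position: [0.4981, -0.3819, 0.2483]
ee_rot: [-1.991, -2.43, 0.003]
force: [0.2, 0.6, 0.8]
width: 0.003
```

```bash
python3 - <<'E'
from h import *
t=arm.get_image("top");s=arm.get_image("side")
crop(s,130,80,200,220,3,"s40.png");crop(t,120,100,330,150,2.4,"t40.png");crop(t,280,110,170,120,4.5,"t40s.png")
o=arm.observe();print(o["position"],o["force"],o["clock"])
E
```

```text
[ 0.49899387 -0.37884713  0.24843948] [ 0.32294784 -0.20968759 -1.11235046] 50.45
```

View pics/s40.png

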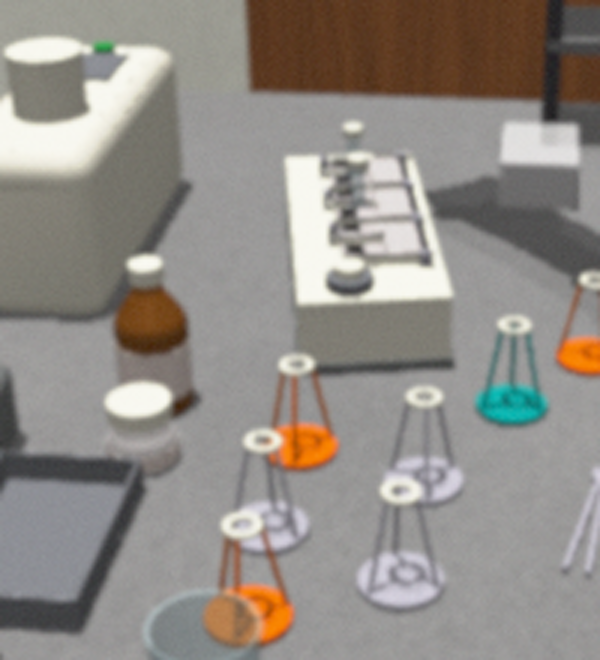

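View pics/t40.png

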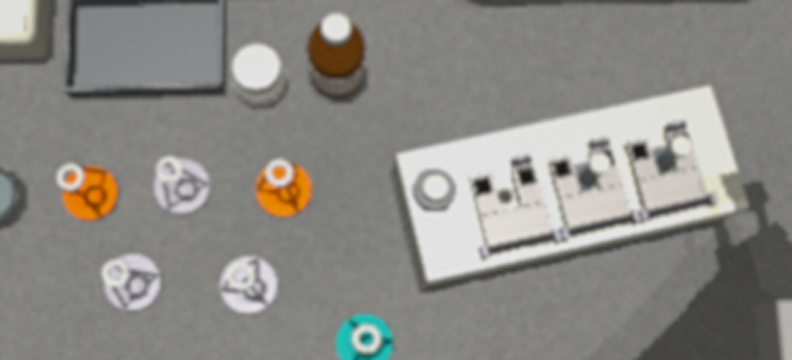

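View pics/t40s.png

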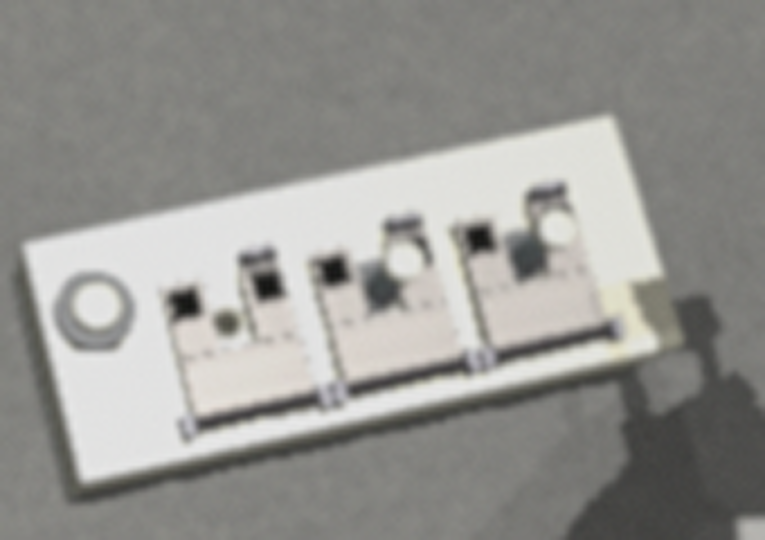

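```bash
python3 -c "
from cell import arm
print(arm.sign_off())"
```

```text
the job is handed in; nothing more can be done
None
```

The job is handed in at about 50 s of the 208 s allowed; no verdict was reported. Only two of the three tubes were present.

**What I did:** I drew both tubes straight up out of their white stands and set them in the middle and -y bores. I then pressed all three covers shut, including the one over the empty +y bore, and pressed and released the start button.

**Last checks:**
- **Covers:** in the final pictures all three lie flat untouched.
- **Tubes:** before the button press, the caps measured about 1 mm and 2 mm from the bore axes. Collar seating was judged only by eye and from the covers closing.
- **Button:** the force rose to 32 N, so it was fully down, and it was up again in the final pictures.
- **Stands and bystanders:** the three stands, the bottle and the jar stand upright. The beaker was only partly in view, but undisturbed there.
- **Arm:** clear of everything at hand-in.

**What went differently or disagreed:**
- The fingers closed on the caps rather than the stems, because their inner faces are flat and the 20 mm cap sits between them. I carried both tubes by their caps, and neither slipped visibly.
- One tube's stand was shifted about 8 mm during the run, so I measured it again before the grasp.
- The side camera differed from the top camera by a few mm in x, and by 6–13 mm along its line of sight. I relied on the top view for positions.

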